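# Load the wire spool stand and lock the end cap

## Task

Load the wire stand on the bench: slide the larger spool onto its spindle first, then the smaller one, and then push the end cap on, mouth first, until it snaps over the sprung balls and stays on by itself, holding both spools back against the spring brake. Feel for it: never press the parts onto the spindle with more than about 30 N, let go of everything when done, and leave the cup, jar, tin and carton where they are.

Things in the scene. Friction and masses are not known exactly. Their poses are not given: they have to be found in the camera images.
- stand: Grey stand, fixed: base 150 x 100 x 14 mm, at one end a 24 x 26 mm post, top 121 mm up, with a small black clamp screw on it up to 144 mm. Origin on the bench under the post's outer face; x points along the spindle, away from the post. On the spindle, 17.5 mm back from its tip, two sprung steel balls stand out 3.3 mm to the left and right; a 21 mm bore just passes over them.
- spindle_root (a point): Point on the spindle's axis where it leaves the post, 115 mm above the bench; x along the spindle, out of the post, z up. The spindle is a level, polished steel bar, 13 mm in diameter, with a round bullet nose. It is clamped in the post by hand: its tip stands 90 to 118 mm out from this point, set differently each time and not measured; it does not yield.
- brake (a joint): Spring brake on the spindle: a black disc, 40 mm across, 4 mm thick, on a coil spring before a collar of the spindle. At 0 (free) its outer face stands 66 mm behind the spindle's tip, wherever that is set; the value (m) is how far it is pushed back towards the post, at most 0.012. Its spring gives 1.5 N at 0 and 0.4 N more per mm. With both spools on and the cap home it rests at 6 to 7 mm.
- large_spool_center (a point): Centre of the larger spool: 58 mm diameter, 24 mm wide, white flanges with a grey closed band flush between them, through bore of 21 mm, about 0.16 kg. Its x axis is the bore's axis, the two ends are alike. It starts standing on its rims on the wire rack, axis level, along the rack, its centre 55 mm above the bench.
- small_spool_center (a point): Centre of the smaller spool: 44 mm diameter, 24 mm wide, through bore of 21 mm, about 0.10 kg; otherwise as the larger one. Same rack, its centre starts 48 mm above the bench.
- cap_center (a point): Centre of the end cap: a dark steel round knob, ribbed, 30 mm diameter, 40 mm long, 0.15 kg, lying on the rack. x is its own axis; the open mouth (15 mm bore) is at its -x end, 20 mm from this centre; the +x end is closed. It starts pointing along the rack's x axis, its centre 41 mm above the bench.
- rack: Low rack of two parallel steel wires (6 mm thick, centres 18 mm apart and 25 mm up), 220 mm long along its x axis, fixed; origin on the bench under its centre. The spools and the cap stand in a row on the wires, about 68 mm apart, in any order; the cap's mouth faces the rack's -x end.
- cup: Brown pottery cup, 84 mm across and 95 mm high, a bystander; origin under its centre.
- jar: Amber jar, 52 mm across and 85 mm high, a bystander; origin under its centre.
- tin: Flat round aluminium tin, 72 mm across and 24 mm high, a bystander; origin under its centre.
- carton: White and yellow carton, 70 x 120 x 32 mm, a bystander; origin under its centre.
- large_spool: The same larger spool as a body; its origin is the same centre.
- small_spool: The same smaller spool as a body; its origin is the same centre.
- cap: The end cap as a body, same origin and axes. Inside the mouth a 4 mm lip with a lead-in chamfer, then an 12 mm wide groove for the balls; bore 27.5 mm deep. Climbing the balls takes about 8 to 14 N of push, then it slides easily against the brake spring and snaps home; about 2 mm further in it stops hard, the spindle's tip on the bottom of the bore.
There are look-alikes about, which are no part of the job. What is shaped like the small_spool but pink or yellow is not meant.

How it is judged:
On the way, in this order (a step that is already met when the one before it is completed fails the run):
1. the larger spool is threaded on the spindle (x of large_spool_center in the frame of spindle_root between 0.015 and 0.108 m and y of large_spool_center in the frame of spindle_root between -0.008 and 0.008 m and z of large_spool_center in the frame of spindle_root between -0.008 and 0.008 m), for 0.2 s.
2. the smaller spool is threaded on outside it (x of large_spool_center in the frame of spindle_root between 0 and 0.108 m and y of large_spool_center in the frame of spindle_root between -0.008 and 0.008 m and z of large_spool_center in the frame of spindle_root between -0.008 and 0.008 m and x of small_spool_center in the frame of spindle_root between 0.035 and 0.108 m and y of small_spool_center in the frame of spindle_root between -0.008 and 0.008 m and z of small_spool_center in the frame of spindle_root between -0.008 and 0.008 m), for 0.2 s.
At the end, for the whole second after the job is handed in: Both spools hang on the spindle: the larger one at the brake disc, the smaller one against it, the cap against that (no gap over about 4 mm), square within 0.15 rad and snapped over the balls, so that, untouched and at rest, it keeps the brake disc pushed in by more than 4.5 mm (x of large_spool_center in the frame of spindle_root between 0.024 and 0.062 m and y of large_spool_center in the frame of spindle_root between -0.0075 and 0.0075 m and z of large_spool_center in the frame of spindle_root between -0.0075 and 0.0075 m and x of small_spool_center in the frame of spindle_root between 0.048 and 0.086 m and y of small_spool_center in the frame of spindle_root between -0.0075 and 0.0075 m and z of small_spool_center in the frame of spindle_root between -0.0075 and 0.0075 m and x of cap_center in the frame of spindle_root between 0.08 and 0.118 m and y of cap_center in the frame of spindle_root between -0.005 and 0.005 m and z of cap_center in the frame of spindle_root between -0.005 and 0.005 m and distance between large_spool_center and small_spool_center below 0.028 m and distance between small_spool_center and cap_center below 0.037 m and angle between the x axis of cap_center and the x axis of spindle_root, either way round below 0.15 rad and value of joint brake above 0.0045 m and linear speed of cap below 0.01 m/s and linear speed of each of small_spool, large_spool below 0.02 m/s).
It fails at once if a spool or the cap is pressed on the spindle, its balls or the brake with more than 30 N (contact force between any of large_spool, small_spool, cap and stand above 30 N).
It fails at once if the cup, jar, tin or carton is moved by more than 20 mm (distance of any of cup, jar, tin, carton from where it was at the start of the episode above 0.02 m).
It also fails if it takes over 72 s, if anything falls off the work surface, if the arm or the gripper's body presses on something with over 40 N, if the wrist force passes 120 N, or if a joint passes its speed limit or range.

## Robot

A 7-joint arm with a two-finger parallel gripper is mounted at the origin on the work surface. World frame = base frame: x ahead of the robot, y to its left, z up, the work surface at z = 0. Lengths are in m, angles in rad, forces in N, time in s.
With the tool pointing down it reaches from about 0.4 to 0.85 m from the base axis. Payload 6.9 kg.
Tool frame: the origin (TCP) lies on the mounting face of the last link; the fingertips stand 173 mm ahead of it and the grasp point (between the pads) lies 155 mm ahead of it; z points along the fingers, x is the direction in which the jaws open and shut, and the axes are right-handed (so a half turn about z gives the same grasp; the last joint's range is limited). The gripper opens to 85 mm and grips with 20 to 120 N. Pads are 22 mm wide; open, the fingers measure 114 mm over their backs; the gripper's body (76 mm by 85 mm) begins 54 mm behind the grasp point. The pads swing forward as they close: fully open they stand 13 mm farther back than shut.
Start: joints at [1.377, 0.507, -0.238, 1.5, 0.126, 1.149, -0.155], TCP at [0.185, -0.597, 0.405] pointing down, gripper open.
Joint ranges: [-3.08, 3.08], [-0.24, 2.05], [-1.43, 1.35], [0, 2.5], [-1.52, 4.66], [0.17, 1.96], [-2.89, 2.89]. Speed limits (rad/s): [2.39, 2.39, 3.14, 3.14, 3.14, 3.14, 3.14].

## Interface

Orientations are given as a 3x3 rotation matrix whose columns are the frame's x, y, z axes.
In Python, from bench import arm gives the robot as it stands.
- The arm moves only by the tool drive_tool, never from a script. Its argument "rows" is a list of rows, each an object of numbers: "dx", "dy", "dz": the shift along the tool's x, y, z in cm; "ax", "ay", "az": the turn, a rotation vector about the tool's x, y, z in degrees; "grip": the closure, from 0 (fully open) to 1 (shut). In form: [{"dx": .., "dy": .., "dz": .., "ax": .., "ay": .., "az": .., "grip": ..}, ...]. A call has 1 to 8 rows; each row shifts and turns the commanded pose from where the row before left it, along the tool's axes as they then stand; what a row does not reach is not made up. A row lasts 1/10 s, in which the tool goes at most 50 mm and 8.59 degrees, less where a joint would pass 70% of its speed; a pose out of reach is approached as far as the arm can. A call with a gripper value outside its range is refused whole. The fingers move at their own pace and stop on an object; "squeeze" is the grip in N (left out, the last holds). Time passes only in rows, so rows that do not move let the fingers close. It gives the time, the measured TCP pose, the force and the opening at its end, in the units of the state.
- arm.state(): the state, without advancing time (a new reading comes with each control period).
- arm.read_camera(name): name is "side" or "top"; returns the picture (384x512x3 uint8, blue, green, red); there is no depth.
- arm.get_calibration(name): a dict with "fx", "fy", "cx", "cy" (pixels), "pose" (4x4, takes a point from camera to world coordinates). Camera axes: x right, y down, z forward; pixel columns grow to the right and rows downward; lengths in m; the calibration is good to about 2 mm. A picture is of the moment at which its call begins. get_calibration takes no time and is no camera call.
- arm.job_done(): hands the job in, once; it reports no verdict.
The state is a dict: "t": time; "joint_pos": joint angles; "joint_velocities": joint speeds; "joint_torque": joint torques, N m; "tool_pos": TCP position; "orientation": TCP orientation; "contact_force": force on the tool from outside, world axes, zero at the start; "ft_torque": the same for the moment, N m; "opening": finger opening in m.
Only numpy, scipy, OpenCV 4.12 (cv2) and the standard library are available. Lean on these libraries where they do the work, as an engineer would, in place of code of your own. Each camera call takes 0.05 s, during which the arm holds its last target. There are 200 camera calls.

## Working session

There is one attempt and no reset: what is moved stays moved. The work goes in short steps, Python scripts to look and compute and a tool call to move; the robot and the scene stay as the last step left them, time stands still between calls to the robot, and variables do not carry over. Pictures are saved under pics/ and viewed, about 8 in all and at most 12, crops included, and the job is handed in when it is done.

Besides the shell and the picture viewer there is one more tool, called after ">>>" as name(argument=value, ...), one argument or row to a line, values as JSON. drive_tool: Moves the arm, as the interface text tells. Its arguments: {"type":"object","properties":{"rows":{"type":"array","items":{"type":"object","properties":{"dx":{"type":"number"},"dy":{"type":"number"},"dz":{"type":"number"},"ax":{"type":"number"},"ay":{"type":"number"},"az":{"type":"number"},"grip":{"type":"number"}}}},"squeeze":{"type":"number"}},"required":["rows"]}

```bash
mkdir -p pics; ls; python3 - <<'E'
from bench import arm
import cv2,numpy as np
for n in("side","top"):
    im=arm.read_camera(n);cv2.imwrite(f"pics/{n}0.png",im)
    c=arm.get_calibration(n);print(n,c["fx"],c["fy"],c["cx"],c["cy"]);print(np.round(c["pose"],3))
a=cv2.imread("pics/side0.png");b=cv2.imread("pics/top0.png")
cv2.imwrite("pics/both0.png",cv2.resize(np.vstack([a,b]),None,fx=.78,fy=.78))
s=arm.state();print(s["t"],s["tool_pos"],np.round(s["orientation"],3),s["contact_force"],s["opening"])
E
```

```text
pics
side 403.20868445516385 403.20868445516385 255.60905642487714 191.9931117916003
[[-0.775 -0.483  0.409  0.258]
 [-0.632  0.595 -0.496  0.503]
 [-0.004 -0.642 -0.766  0.761]
 [ 0.     0.     0.     1.   ]]
top 405.2019753281711 405.2019753281711 254.41389547125718 187.94643784607703
[[-0.011 -0.987  0.163  0.468]
 [-1.     0.013  0.015  0.065]
 [-0.017 -0.163 -0.987  0.818]
 [ 0.     0.     0.     1.   ]]
0.1 [ 0.18448628 -0.59697791  0.40390105] [[ 0.295 -0.955 -0.   ]
 [-0.955 -0.295  0.002]
 [-0.002 -0.    -1.   ]] [-0.59730892 -0.50684873  0.96272232] 0.08537899936873132
```

View pics/top0.png

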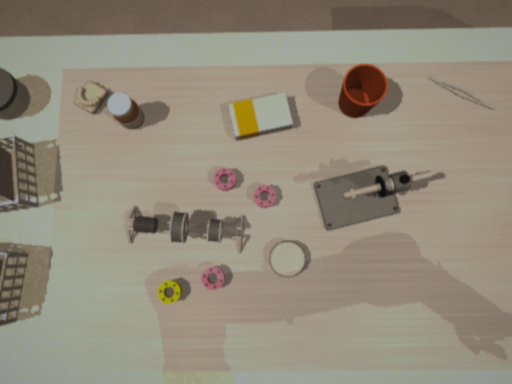

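View pics/side0.png

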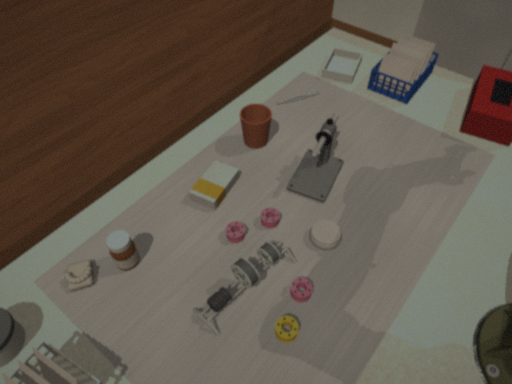

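The top view shows, on the rack: cap (147,224), larger spool (179,227) and smaller spool (215,230). The post is at (403,180) and the spindle tip near (347,194). Candidates for the small spool are pink (225,179), (265,196) and (213,278), yellow (169,292), and the grey one on the rack at (215,230). I choose the grey one on the rack. Next is a close crop and measurement.

```bash
python3 - <<'E'
import cv2,numpy as np
a=cv2.imread("pics/top0.png");b=cv2.imread("pics/side0.png")
def crop(im,x,y,w,h,s):return cv2.resize(im[y:y+h,x:x+w],(w*s,h*s),interpolation=cv2.INTER_CUBIC)
t1=crop(a,120,195,130,60,6)  # 780x360
t2=crop(a,335,160,86,40,9)[:,:390*2]
t2=crop(a,325,160,97,45,4);t3=crop(b,285,110,97,60,4)
r=np.zeros((240,780,3),np.uint8);r[:180,:388]=t2;r[:240,390:778]=t3
cv2.imwrite("pics/crop1.png",np.vstack([t1,r]))
E
```

```text
(no output)
```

View pics/crop1.png

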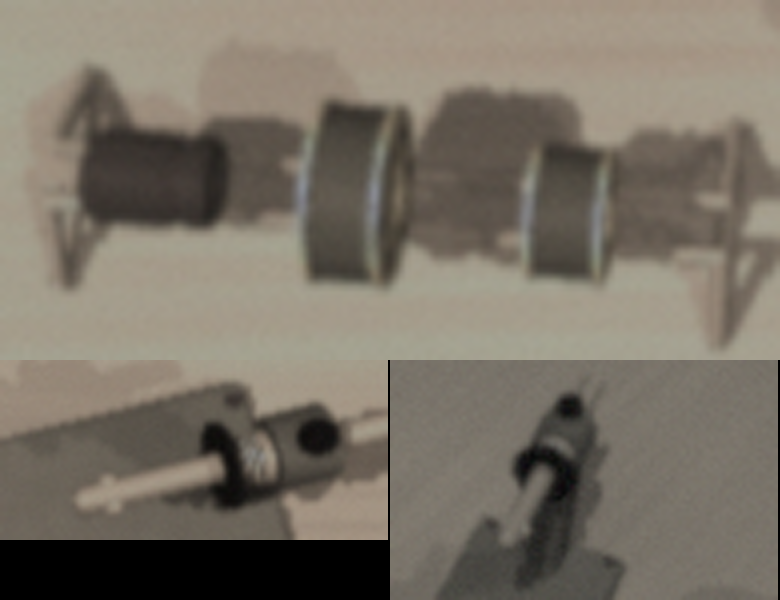

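The crop shows, top left to right, cap, larger spool, smaller spool (both grey-banded with white flanges), and the spindle with balls at about (352,192) and tip at about (344,195). Now I'll turn these into positions.

```bash
cat > h.py <<'E'
from bench import arm
import numpy as np,cv2
from scipy.spatial.transform import Rotation as R
def ray(n,u,v,z):
    c=arm.get_calibration(n);P=np.array(c["pose"]);d=P[:3,:3]@[(u-c["cx"])/c["fx"],(v-c["cy"])/c["fy"],1]
    return P[:3,3]+d*(z-P[2,3])/d[2]
def proj(n,p):
    c=arm.get_calibration(n);P=np.array(c["pose"]);q=P[:3,:3].T@(np.array(p)-P[:3,3])
    return np.array([c["cx"]+c["fx"]*q[0]/q[2],c["cy"]+c["fy"]*q[1]/q[2]])
def delta(pos,xdir=None):
    """tool-frame shift in cm (in the present axes) and turn in deg, to tool-down at pos with jaw axis xdir"""
    s=arm.state();O=np.array(s["orientation"]);p=np.array(s["tool_pos"])
    out=[np.round(O.T@(np.array(pos)-p)*100,2)]
    if xdir is not None:
        x=np.array([*xdir,0.]);x/=np.linalg.norm(x)
        for sg in(1,-1):
            T=np.c_[sg*x,np.cross([0,0,-1],sg*x),[0,0,-1]]
            out.append(np.round(np.degrees(R.from_matrix(O.T@T).as_rotvec()),1))
    return out
E
python3 - <<'E'
from h import *
a=cv2.imread("pics/top0.png")
for n,u,v,z in[("large",177.3,227.1,.07),("small",214,230.8,.06),("cap",144.5,224.4,.045),("tip",344,195,.115),("ball",352.5,192.7,.115),("rodatdisc",380,187,.115)]:
    print(n,np.round(ray("top",u,v,z),4))
# base plate edges
hsv=cv2.cvtColor(a,cv2.COLOR_BGR2HSV);g=hsv[...,2]
m=((g<135)&(hsv[...,1]<70)).astype(np.uint8);m[:,:300]=0;m[:,402:]=0;m[:160]=0;m[235:]=0
m=cv2.morphologyEx(m,cv2.MORPH_OPEN,np.ones((5,5)))
cs=max(cv2.findContours(m,0,2)[0],key=cv2.contourArea)
bx=cv2.boxPoints(cv2.minAreaRect(cs));W=np.array([ray("top",*p,.014) for p in bx]);print(np.round(bx,1),np.round(W,4))
print([round(np.linalg.norm(W[i]-W[i-1]),4) for i in range(4)])
b=cv2.imread("pics/side0.png")
f=lambda im,x,y:cv2.normalize(cv2.resize(im[y:y+40,x:x+50],(400,320),interpolation=cv2.INTER_CUBIC).astype(np.float32)**.7,None,0,255,cv2.NORM_MINMAX).astype(np.uint8)
cv2.imwrite("pics/cap.png",np.hstack([f(b,195,280),f(a,125,205)]))
E
```

```text
large [0.5198 0.2199 0.07  ]
small [0.5128 0.1531 0.06  ]
cap [0.5275 0.2882 0.045 ]
tip [ 0.5691 -0.0803  0.115 ]
ball [ 0.573  -0.0953  0.115 ]
rodatdisc [ 0.5824 -0.1437  0.115 ]
[[311.9 181.8]
 [398.1 160.2]
 [410.5 210.1]
 [324.4 231.6]] [[ 0.6114 -0.0382  0.014 ]
 [ 0.6532 -0.2133  0.014 ]
 [ 0.5517 -0.231   0.014 ]
 [ 0.5113 -0.0594  0.014 ]]
[np.float64(0.1023), np.float64(0.18), np.float64(0.103), np.float64(0.1763)]
```

View pics/cap.png

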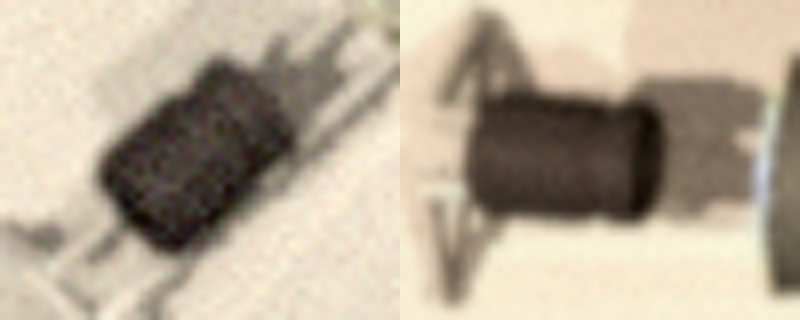

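The cap shows a collar and a dark end face to the right (-y, towards the stand). The left end looks like the body; I'll confirm that later. Distances are consistent: spool spacing 67–69 mm, tip to disc 65 mm.

First I turn towards the rack axis, then translate.

```bash
python3 - <<'E'
from h import *
print(delta([.5198,.2199,.30],[.994,-.108]))
E
```

```text
[array([-68.12, -56.16,  10.5 ]), array([ -0.1,   0.1, -66.6]), array([1.000e-01, 1.000e-01, 1.134e+02])]
```

>>> drive_tool(
  rows=[
    {"az": -8.4},
    {"az": -8.4},
    {"az": -8.4},
    {"az": -8.4},
    {"az": -8.4},
    {"az": -8.4},
    {"az": -8.4},
    {"az": -7.6},
  ],
)

```text
$.rows[0]: bad value
```

```bash
python3 - <<'E'
from h import *
print(delta([.5198,.2199,.30],[.994,-.108]),arm.state()["tool_pos"])
E
```

```text
[array([-68.12, -56.16,  10.5 ]), array([ -0.1,   0.1, -66.6]), array([1.000e-01, 1.000e-01, 1.134e+02])] [ 0.18448628 -0.59697791  0.40390105]
```

>>> drive_tool(
  rows=[
    {"dx": 0, "dy": 0, "dz": 0, "ax": 0, "ay": 0, "az": -8.4, "grip": 0},
    {"dx": 0, "dy": 0, "dz": 0, "ax": 0, "ay": 0, "az": -8.4, "grip": 0},
    {"dx": 0, "dy": 0, "dz": 0, "ax": 0, "ay": 0, "az": -8.4, "grip": 0},
    {"dx": 0, "dy": 0, "dz": 0, "ax": 0, "ay": 0, "az": -8.4, "grip": 0},
    {"dx": 0, "dy": 0, "dz": 0, "ax": 0, "ay": 0, "az": -8.4, "grip": 0},
    {"dx": 0, "dy": 0, "dz": 0, "ax": 0, "ay": 0, "az": -8.4, "grip": 0},
    {"dx": 0, "dy": 0, "dz": 0, "ax": 0, "ay": 0, "az": -8.4, "grip": 0},
    {"dx": 0, "dy": 0, "dz": 0, "ax": 0, "ay": 0, "az": -7.8, "grip": 0},
  ],
)

```text
t: 0.9
tool_pos: [0.1844, -0.597, 0.4042]
orientation: [[0.995, -0.103, -0.0], [-0.103, -0.995, 0.001], [-0.0, -0.001, -1.0]]
contact_force: [1.0, -0.2, 0.8]
opening: 0.0856
```

```bash
python3 - <<'E'
from h import *
print(delta([.5198,.2199,.30],[.994,-.108]),arm.state()["tool_pos"])
E
```

```text
[array([ 24.99, -84.69,  10.49]), array([-0.1,  0. ,  0.3]), array([-0.000e+00, -1.000e-01, -1.797e+02])] [ 0.18440344 -0.59704343  0.40418441]
```

>>> drive_tool(
  rows=[
    {"dx": 3.1, "dy": -3.8, "dz": 0, "ax": 0, "ay": 0, "az": 0, "grip": 0},
    {"dx": 3.1, "dy": -3.8, "dz": 0, "ax": 0, "ay": 0, "az": 0, "grip": 0},
    {"dx": 3.1, "dy": -3.8, "dz": 0, "ax": 0, "ay": 0, "az": 0, "grip": 0},
    {"dx": 3.1, "dy": -3.8, "dz": 0, "ax": 0, "ay": 0, "az": 0, "grip": 0},
    {"dx": 3.1, "dy": -3.8, "dz": 0, "ax": 0, "ay": 0, "az": 0, "grip": 0},
    {"dx": 3.1, "dy": -3.8, "dz": 0, "ax": 0, "ay": 0, "az": 0, "grip": 0},
    {"dx": 3.1, "dy": -3.8, "dz": 0, "ax": 0, "ay": 0, "az": 0, "grip": 0},
    {"dx": 3.1, "dy": -3.8, "dz": 0, "ax": 0, "ay": 0, "az": 0, "grip": 0},
  ],
)

```text
t: 1.7
tool_pos: [0.465, -0.3203, 0.4045]
orientation: [[0.994, -0.109, -0.0], [-0.109, -0.994, 0.0], [-0.0, -0.0, -1.0]]
contact_force: [0.8, -0.9, 0.0]
opening: 0.0851
```

>>> drive_tool(
  rows=[
    {"dx": 0, "dy": -4.8, "dz": 0, "ax": 0, "ay": 0, "az": 0, "grip": 0},
    {"dx": 0, "dy": -4.8, "dz": 0, "ax": 0, "ay": 0, "az": 0, "grip": 0},
    {"dx": 0, "dy": -4.8, "dz": 0, "ax": 0, "ay": 0, "az": 0, "grip": 0},
    {"dx": 0, "dy": -4.8, "dz": 0, "ax": 0, "ay": 0, "az": 0, "grip": 0},
    {"dx": 0, "dy": -4.8, "dz": 0, "ax": 0, "ay": 0, "az": 0, "grip": 0},
    {"dx": 0, "dy": -4.8, "dz": 0, "ax": 0, "ay": 0, "az": 0, "grip": 0},
    {"dx": 0, "dy": -4.8, "dz": 0, "ax": 0, "ay": 0, "az": 0, "grip": 0},
    {"dx": 0, "dy": -4.8, "dz": 0, "ax": 0, "ay": 0, "az": 0, "grip": 0},
  ],
)

```text
t: 2.5
tool_pos: [0.5054, 0.0617, 0.4046]
orientation: [[0.994, -0.109, -0.0], [-0.109, -0.994, -0.0], [-0.0, 0.0, -1.0]]
contact_force: [0.8, 0.2, 0.1]
opening: 0.0857
```

```bash
python3 - <<'E'
from h import *
print(delta([.5198,.2199,.22],[.994,-.108]),arm.state()["tool_pos"])
E
```

```text
[array([ -0.29, -15.89,  18.45]), array([ 0.,  0., -0.]), array([  0.,  -0., 180.])] [0.50543429 0.06165664 0.40457586]
```

>>> drive_tool(
  rows=[
    {"dx": -0.1, "dy": -4, "dz": 2.5, "ax": 0, "ay": 0, "az": 0, "grip": 0},
    {"dx": -0.1, "dy": -4, "dz": 2.5, "ax": 0, "ay": 0, "az": 0, "grip": 0},
    {"dx": -0.1, "dy": -4, "dz": 2.5, "ax": 0, "ay": 0, "az": 0, "grip": 0},
    {"dx": 0, "dy": -3.9, "dz": 2, "ax": 0, "ay": 0, "az": 0, "grip": 0},
    {"dx": 0, "dy": 0, "dz": 3, "ax": 0, "ay": 0, "az": 0, "grip": 0},
    {"dx": 0, "dy": 0, "dz": 2, "ax": 0, "ay": 0, "az": 0, "grip": 0},
    {"dx": 0, "dy": 0, "dz": 0, "ax": 0, "ay": 0, "az": 0, "grip": 0},
  ],
)

```text
t: 3.2
tool_pos: [0.519, 0.218, 0.2568]
orientation: [[0.994, -0.107, -0.005], [-0.107, -0.994, -0.002], [-0.005, 0.003, -1.0]]
contact_force: [0.9, -0.3, -0.6]
opening: 0.0853
```

```bash
python3 - <<'E'
from h import *
print(delta([.5198,.2199,.207],[.994,-.108]),arm.state()["tool_pos"])
b=arm.read_camera("side");a=arm.read_camera("top")
cv2.imwrite("pics/p1.png",np.hstack([cv2.resize(b[220:350,180:310],(400,400)),cv2.resize(a[170:300,110:240],(400,400))]))
E
```

```text
[array([ 0.09, -0.21,  4.98]), array([0.2, 0.3, 0. ]), array([  -0.5,    0.3, -180. ])] [0.51895802 0.2180032  0.25678315]
```

View pics/p1.png

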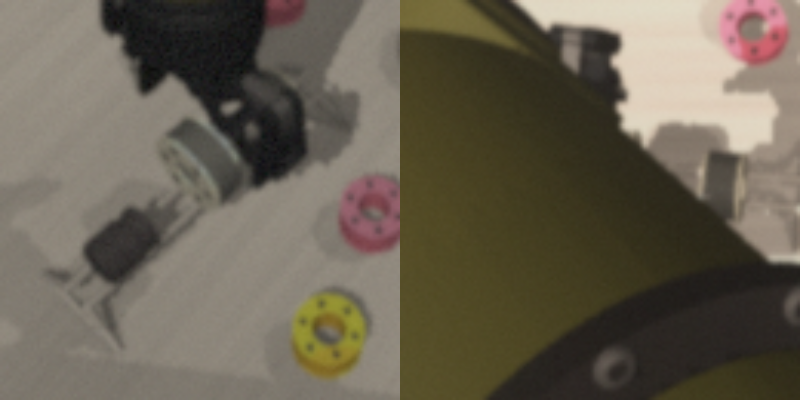

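The open fingers straddle the large spool at side crop (205,160), so I descend and grip.

>>> drive_tool(
  rows=[
    {"dx": 0.1, "dy": -0.2, "dz": 2, "ax": 0, "ay": 0, "az": 0, "grip": 0},
    {"dx": 0, "dy": 0, "dz": 2, "ax": 0, "ay": 0, "az": 0, "grip": 0},
    {"dx": 0, "dy": 0, "dz": 1, "ax": 0, "ay": 0, "az": 0, "grip": 0},
    {"dx": 0, "dy": 0, "dz": 0, "ax": 0, "ay": 0, "az": 0, "grip": 0},
  ],
)

```text
t: 3.7
tool_pos: [0.5212, 0.2198, 0.2096]
orientation: [[0.994, -0.109, -0.001], [-0.109, -0.994, -0.0], [-0.001, 0.0, -1.0]]
contact_force: [-1.0, 0.4, 1.1]
opening: 0.0851
```

>>> drive_tool(
  squeeze=35,
  rows=[
    {"dx": 0, "dy": 0, "dz": 0, "ax": 0, "ay": 0, "az": 0, "grip": 0.2},
    {"dx": 0, "dy": 0, "dz": 0, "ax": 0, "ay": 0, "az": 0, "grip": 0.3},
    {"dx": 0, "dy": 0, "dz": 0, "ax": 0, "ay": 0, "az": 0, "grip": 0.5},
    {"dx": 0, "dy": 0, "dz": 0, "ax": 0, "ay": 0, "az": 0, "grip": 0.5},
    {"dx": 0, "dy": 0, "dz": 0, "ax": 0, "ay": 0, "az": 0, "grip": 0.5},
  ],
)

```text
t: 4.2
tool_pos: [0.5213, 0.2205, 0.2111]
orientation: [[0.994, -0.108, 0.002], [-0.108, -0.994, 0.001], [0.002, -0.001, -1.0]]
contact_force: [-1.2, -0.5, 5.6]
opening: 0.056
```

>>> drive_tool(
  rows=[
    {"dx": 0, "dy": 0, "dz": -1, "ax": 0, "ay": 0, "az": 0, "grip": 0.5},
    {"dx": 0, "dy": 0, "dz": -3, "ax": 0, "ay": 0, "az": 0, "grip": 0.5},
    {"dx": 0, "dy": 0, "dz": -4, "ax": 0, "ay": 0, "az": 0, "grip": 0.5},
    {"dx": 0, "dy": 0, "dz": -4, "ax": 0, "ay": 0, "az": 0, "grip": 0.5},
    {"dx": 0, "dy": 0, "dz": 0, "ax": 0, "ay": 0, "az": 0, "grip": 0.5},
  ],
)

```text
t: 4.7
tool_pos: [0.522, 0.2216, 0.3358]
orientation: [[0.994, -0.108, 0.009], [-0.108, -0.994, 0.004], [0.008, -0.005, -1.0]]
contact_force: [1.3, 0.8, -1.7]
opening: 0.0565
```

```bash
python3 - <<'E'
from h import *
u=np.array([-.23,.973]);tip=np.array([.569,-.0803])
t=tip+u*.06
print(t,delta([*t,.271],[.973,.23]),arm.state()["tool_pos"])
b=arm.read_camera("side");a=arm.read_camera("top")
cv2.imwrite("pics/p2.png",np.hstack([cv2.resize(b[190:320,180:310],(400,400)),cv2.resize(a[170:300,110:240],(400,400))]))
E
```

```text
[ 0.5552  -0.02192] [array([ 5.89, 23.88,  6.41]), array([ -0.2,  -0.5, -19.5]), array([ -0.7,   0.3, 160.5])] [0.52197354 0.22155698 0.33580548]
```

View pics/p2.png

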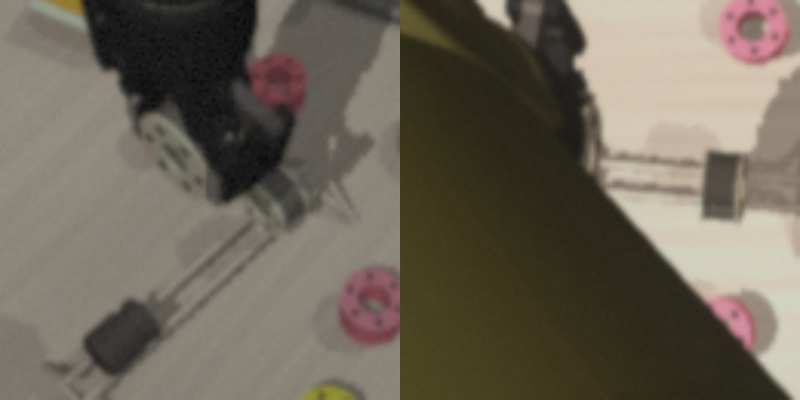

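The large spool is held (side crop 180,150). Now I carry it to a spot before the spindle tip.

>>> drive_tool(
  rows=[
    {"dx": 1.2, "dy": 4.8, "dz": 0.5, "ax": 0, "ay": 0, "az": 0, "grip": 0.5},
    {"dx": 1.2, "dy": 4.8, "dz": 0.5, "ax": 0, "ay": 0, "az": 0, "grip": 0.5},
    {"dx": 1.2, "dy": 4.8, "dz": 1, "ax": 0, "ay": 0, "az": 0, "grip": 0.5},
    {"dx": 1.2, "dy": 4.8, "dz": 2, "ax": 0, "ay": 0, "az": 0, "grip": 0.5},
    {"dx": 1.1, "dy": 4.7, "dz": 2, "ax": 0, "ay": 0, "az": 0, "grip": 0.5},
    {"dx": 0, "dy": 0, "dz": 0.4, "ax": 0, "ay": 0, "az": -6.5, "grip": 0.5},
    {"dx": 0, "dy": 0, "dz": 0, "ax": 0, "ay": 0, "az": -6.5, "grip": 0.5},
    {"dx": 0, "dy": 0, "dz": 0, "ax": 0, "ay": 0, "az": -6.5, "grip": 0.5},
  ],
)

```text
t: 5.6
tool_pos: [0.5524, -0.0189, 0.2662]
orientation: [[0.972, 0.233, -0.003], [0.233, -0.972, 0.0], [-0.003, -0.001, -1.0]]
contact_force: [1.6, 0.8, -1.0]
opening: 0.0564
```

>>> drive_tool(
  rows=[
    {"dx": 0, "dy": 0, "dz": 0, "ax": 0, "ay": 0, "az": 0, "grip": 0.5},
    {"dx": 0, "dy": 0, "dz": 0, "ax": 0, "ay": 0, "az": 0, "grip": 0.5},
  ],
)

```text
t: 5.8
tool_pos: [0.5528, -0.0184, 0.267]
orientation: [[0.974, 0.227, -0.002], [0.227, -0.974, 0.0], [-0.002, -0.001, -1.0]]
contact_force: [-0.1, 0.7, -1.0]
opening: 0.0559
```

```bash
python3 - <<'E'
from h import *
u=np.array([-.23,.973]);tip=np.array([.569,-.0803])
t=tip+u*.06
print(t,delta([*t,.271],[.973,.23]),arm.state()["tool_pos"])
b=arm.read_camera("side");a=arm.read_camera("top")
cv2.imwrite("pics/p3_side.png",b);cv2.imwrite("pics/p3_top.png",a)
cv2.imwrite("pics/p3.png",np.hstack([cv2.resize(b[100:200,265:365],(400,400),interpolation=2),cv2.resize(a[150:250,290:390],(400,400),interpolation=2)]))
E
```

```text
[ 0.5552  -0.02192] [array([ 0.16,  0.4 , -0.4 ]), array([-0. ,  0.1, -0.2]), array([2.000e-01, 1.000e-01, 1.798e+02])] [ 0.55275428 -0.0183529   0.26702736]
```

View pics/p3.png

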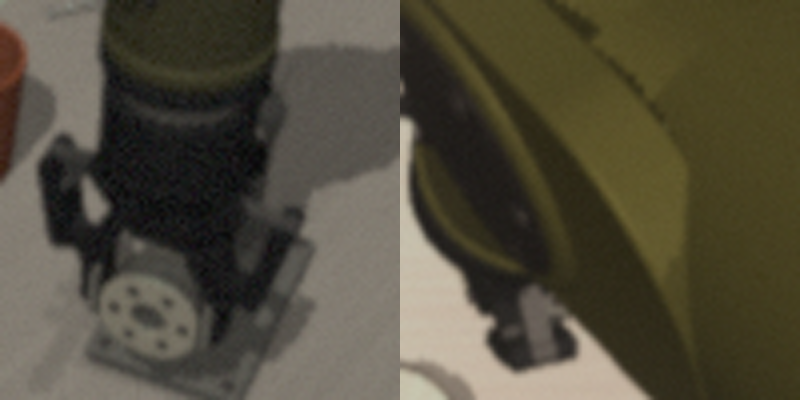

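```bash
python3 - <<'E'
from h import *
u=np.array([-.23,.973]);tip=np.array([.569,-.0803])
p=np.array([.55275,-.01835])+u*.012
print("spool face",proj("side",[*p,.111]),"seen 302.2 179.2")
print("tip",proj("side",[*tip,.115]),"seen ~315 155;  disc",proj("side",[*(tip-u*.066),.115]))
a=cv2.imread("pics/side0.png")
# rod: profile across, dump rod midline per row
hsv=a.astype(int).sum(2)
for v in range(136,158,2): print(v,hsv[v,306:336]//3)
E
```

```text
spool face [301.13631563 179.56524498] seen 302.2 179.2
tip [313.15607354 155.53234198] seen ~315 155;  disc [323.10421337 137.64035013]
136 [118 118 117 115 115 114 115 114 108  86  51  26  16  11  31  49  67  66
  50  32  19  18  21  20  31  39  46  67  71  73]
138 [117 114 115 115 115 117 116 116 109  87  55  31  18  39  70  92 103 100
  87  66  35  21  18  12  20  27  49  69  75  80]
140 [115 114 116 114 114 117 116 116 116 113  93  56  49  76  98 109 111 103
  85  58  29  19  13  19  14  25  53  72  75  77]
142 [115 113 116 117 115 120 117 118 115 116 111  93  85 102 110 110 103  86
  61  34  18  14  10  17  28  41  63  72  74  74]
144 [117 115 118 118 120 118 118 115 115 114 105 101 109 111 110 100  84  57
  33  22  14  10  31  35  36  51  65  73  76  73]
146 [117 119 121 115 116 118 116 116 113 105 102 106 111 109 101  85  60  41
  38  38  38  36  43  37  48  61  73  75  74  79]
148 [118 113 105 108 110 113 110 111 107 105 109 111 108  98  82  59  44  38
  39  42  42  40  44  40  46  65  75  76  80  87]
150 [110  96  84  67  68  76  94 107 108 109 112 108 106  88  62  42  40  38
  45  43  51  53  47  49  54  72  76  82 101 106]
152 [ 89  77  76  73  69  74  85 101 109 111 107 101 110  97  66  43  38  34
  40  46  52  48  44  46  63  72  76  83  99 106]
154 [ 76  78  76  77  77  77  95 110 114 108  96  84  75  62  42  39  40  37
  39  51  54  50  44  48  66  71  81  85 102 107]
156 [ 75  75  77  75  73  78  79  88  89  85  70  66  52  46  35  39  39  43
  51  56  55  44  38  54  69  78  87  94 103 105]
```

>>> drive_tool(
  rows=[
    {"dx": 0.16, "dy": 0.4, "dz": -0.4, "ax": 0, "ay": 0, "az": 0, "grip": 0.5},
    {"dx": 0, "dy": 1.8, "dz": 0, "ax": 0, "ay": 0, "az": 0, "grip": 0.5},
    {"dx": 0, "dy": 1.8, "dz": 0, "ax": 0, "ay": 0, "az": 0, "grip": 0.5},
    {"dx": 0, "dy": 0, "dz": 0, "ax": 0, "ay": 0, "az": 0, "grip": 0.5},
    {"dx": 0, "dy": 0, "dz": 0, "ax": 0, "ay": 0, "az": 0, "grip": 0.5},
  ],
)

```text
t: 6.4
tool_pos: [0.5639, -0.0568, 0.2721]
orientation: [[0.974, 0.228, 0.0], [0.228, -0.974, 0.0], [0.0, -0.0, -1.0]]
contact_force: [0.3, -0.5, -1.0]
opening: 0.0561
```

```bash
cat >> h.py <<'E'
U=np.array([-.23,.973]);U/=np.linalg.norm(U);TIP=np.array([.569,-.0803])
def st():
    s=arm.state();p=np.array(s["tool_pos"]);d=p[:2]-TIP;f=np.array(s["contact_force"])
    L=np.array([U[1],-U[0]])
    print("t %.1f along %.1f lat %.1f z %.1f mm | F along %.1f lat %.1f z %.1f N | M %s open %.4f"%(s["t"],1e3*d@U,1e3*d@L,1e3*p[2],f[:2]@U,f[:2]@L,f[2],np.round(s["ft_torque"],2),s["opening"]))
E
python3 - <<'E'
from h import *
st();print(np.round(arm.state()["orientation"],4))
E
```

```text
t 6.4 along 24.0 lat 0.5 z 272.1 mm | F along -0.6 lat 0.2 z -1.0 N | M [0.04 0.04 0.03] open 0.0561
[[ 9.736e-01  2.282e-01  2.000e-04]
 [ 2.282e-01 -9.736e-01  2.000e-04]
 [ 2.000e-04 -2.000e-04 -1.000e+00]]
```

>>> drive_tool(
  rows=[
    {"dx": -0.05, "dy": 0.5, "dz": 0.1, "ax": 0, "ay": 0, "az": 0, "grip": 0.5},
    {"dx": 0, "dy": 0.5, "dz": 0, "ax": 0, "ay": 0, "az": 0, "grip": 0.5},
    {"dx": 0, "dy": 0.4, "dz": 0, "ax": 0, "ay": 0, "az": 0, "grip": 0.5},
    {"dx": 0, "dy": 0.2, "dz": 0, "ax": 0, "ay": 0, "az": 0, "grip": 0.5},
    {"dx": 0, "dy": 0.2, "dz": 0, "ax": 0, "ay": 0, "az": 0, "grip": 0.5},
  ],
)

```text
t: 6.9
tool_pos: [0.5676, -0.0745, 0.2709]
orientation: [[0.973, 0.23, -0.0], [0.23, -0.973, 0.0], [-0.0, -0.0, -1.0]]
contact_force: [0.7, -0.3, -1.0]
opening: 0.0561
```

```bash
python3 -c "
from h import *
st()"
```

```text
t 6.9 along 6.0 lat -0.1 z 270.9 mm | F along -0.4 lat 0.6 z -1.0 N | M [ 0.1   0.01 -0.04] open 0.0561
```

>>> drive_tool(
  rows=[
    {"dx": 0, "dy": 0.3, "dz": 0, "ax": 0, "ay": 0, "az": 0, "grip": 0.5},
    {"dx": 0, "dy": 0.3, "dz": 0, "ax": 0, "ay": 0, "az": 0, "grip": 0.5},
    {"dx": 0, "dy": 0.3, "dz": 0, "ax": 0, "ay": 0, "az": 0, "grip": 0.5},
    {"dx": 0, "dy": 0.2, "dz": 0, "ax": 0, "ay": 0, "az": 0, "grip": 0.5},
    {"dx": 0, "dy": 0.2, "dz": 0, "ax": 0, "ay": 0, "az": 0, "grip": 0.5},
    {"dx": 0, "dy": 0.2, "dz": 0, "ax": 0, "ay": 0, "az": 0, "grip": 0.5},
  ],
)

```text
t: 7.5
tool_pos: [0.571, -0.0891, 0.2709]
orientation: [[0.973, 0.23, -0.0], [0.23, -0.973, 0.0], [-0.0, -0.0, -1.0]]
contact_force: [-1.1, -0.5, -1.8]
opening: 0.056
```

```bash
python3 -c "
from h import *
st()"
```

```text
t 7.5 along -9.0 lat -0.1 z 270.9 mm | F along -0.2 lat -1.1 z -1.8 N | M [-0.02 -0.   -0.03] open 0.0560
```

>>> drive_tool(
  rows=[
    {"dx": 0, "dy": 0.4, "dz": 0, "ax": 0, "ay": 0, "az": 0, "grip": 0.5},
    {"dx": 0, "dy": 0.4, "dz": 0, "ax": 0, "ay": 0, "az": 0, "grip": 0.5},
    {"dx": 0, "dy": 0.4, "dz": 0, "ax": 0, "ay": 0, "az": 0, "grip": 0.5},
    {"dx": 0, "dy": 0.4, "dz": 0, "ax": 0, "ay": 0, "az": 0, "grip": 0.5},
    {"dx": 0, "dy": 0.4, "dz": 0, "ax": 0, "ay": 0, "az": 0, "grip": 0.5},
  ],
)

```text
t: 8.0
tool_pos: [0.5756, -0.1088, 0.2709]
orientation: [[0.973, 0.229, -0.0], [0.229, -0.973, 0.0], [-0.0, -0.0, -1.0]]
contact_force: [-0.2, 0.1, -0.6]
opening: 0.0559
```

```bash
python3 -c "
from h import *
st()"
```

```text
t 8.0 along -29.3 lat -0.1 z 270.9 mm | F along 0.1 lat -0.2 z -0.6 N | M [-0.    0.04 -0.03] open 0.0559
```

>>> drive_tool(
  rows=[
    {"dx": 0, "dy": 0.4, "dz": 0, "ax": 0, "ay": 0, "az": 0, "grip": 0.5},
    {"dx": 0, "dy": 0.4, "dz": 0, "ax": 0, "ay": 0, "az": 0, "grip": 0.5},
    {"dx": 0, "dy": 0.4, "dz": 0, "ax": 0, "ay": 0, "az": 0, "grip": 0.5},
    {"dx": 0, "dy": 0.4, "dz": 0, "ax": 0, "ay": 0, "az": 0, "grip": 0.5},
    {"dx": 0, "dy": 0.2, "dz": 0, "ax": 0, "ay": 0, "az": 0, "grip": 0.5},
  ],
)

```text
t: 8.5
tool_pos: [0.5798, -0.1265, 0.2708]
orientation: [[0.973, 0.229, -0.0], [0.229, -0.973, -0.0], [-0.0, 0.0, -1.0]]
contact_force: [-0.0, -0.7, -1.8]
opening: 0.0559
```

```bash
python3 -c "
from h import *
st()"
```

```text
t 8.5 along -47.4 lat -0.1 z 270.8 mm | F along -0.7 lat -0.2 z -1.8 N | M [ 0.   -0.   -0.01] open 0.0559
```

>>> drive_tool(
  rows=[
    {"dx": 0, "dy": 0.3, "dz": 0, "ax": 0, "ay": 0, "az": 0, "grip": 0.5},
    {"dx": 0, "dy": 0.3, "dz": 0, "ax": 0, "ay": 0, "az": 0, "grip": 0.5},
    {"dx": 0, "dy": 0.2, "dz": 0, "ax": 0, "ay": 0, "az": 0, "grip": 0.5},
    {"dx": 0, "dy": 0.2, "dz": 0, "ax": 0, "ay": 0, "az": 0, "grip": 0.5},
    {"dx": 0, "dy": 0, "dz": 0, "ax": 0, "ay": 0, "az": 0, "grip": 0.5},
  ],
)

```text
t: 9.0
tool_pos: [0.582, -0.1354, 0.2709]
orientation: [[0.973, 0.23, -0.0], [0.23, -0.973, 0.001], [-0.0, -0.001, -1.0]]
contact_force: [-1.2, 3.5, -0.4]
opening: 0.0558
```

```bash
python3 -c "
from h import *
st()
import time
for i in range(1):
    arm.read_camera('top');st();arm.read_camera('top');st();arm.read_camera('top');st()"
```

```text
t 9.0 along -56.6 lat -0.1 z 270.9 mm | F along 3.7 lat -0.4 z -0.4 N | M [ 0.75  0.32 -0.09] open 0.0558
t 9.1 along -56.4 lat -0.0 z 270.9 mm | F along 4.8 lat 0.8 z -0.7 N | M [ 0.74  0.36 -0.  ] open 0.0558
t 9.1 along -56.4 lat -0.0 z 270.9 mm | F along 4.2 lat -1.0 z -0.7 N | M [ 0.75  0.29 -0.04] open 0.0555
t 9.2 along -56.4 lat -0.0 z 270.9 mm | F along 4.2 lat -0.1 z -1.4 N | M [ 0.82  0.31 -0.08] open 0.0559
```

The brake is felt (about 4 N). That puts the tip roughly 4 mm further out than estimated. I back off, lower slightly, release and lift.

>>> drive_tool(
  rows=[
    {"dx": 0, "dy": -0.3, "dz": 0, "ax": 0, "ay": 0, "az": 0, "grip": 0.5},
    {"dx": 0, "dy": -0.3, "dz": 0.3, "ax": 0, "ay": 0, "az": 0, "grip": 0.5},
    {"dx": 0, "dy": 0, "dz": 0, "ax": 0, "ay": 0, "az": 0, "grip": 0.3},
    {"dx": 0, "dy": 0, "dz": 0, "ax": 0, "ay": 0, "az": 0, "grip": 0.1},
    {"dx": 0, "dy": 0, "dz": 0, "ax": 0, "ay": 0, "az": 0, "grip": 0},
    {"dx": 0, "dy": 0, "dz": 0, "ax": 0, "ay": 0, "az": 0, "grip": 0},
    {"dx": 0, "dy": 0, "dz": 0, "ax": 0, "ay": 0, "az": 0, "grip": 0},
  ],
)

```text
t: 9.85
tool_pos: [0.5807, -0.1301, 0.268]
orientation: [[0.973, 0.229, 0.0], [0.229, -0.973, -0.0], [0.0, 0.0, -1.0]]
contact_force: [-0.1, -0.2, 0.2]
opening: 0.0858
```

>>> drive_tool(
  rows=[
    {"dx": 0, "dy": 0, "dz": -2, "ax": 0, "ay": 0, "az": 0, "grip": 0},
    {"dx": 0, "dy": 0, "dz": -4, "ax": 0, "ay": 0, "az": 0, "grip": 0},
    {"dx": 0, "dy": 0, "dz": -4, "ax": 0, "ay": 0, "az": 0, "grip": 0},
    {"dx": 0, "dy": -4, "dz": 0, "ax": 0, "ay": 0, "az": 6.5, "grip": 0},
    {"dx": 0, "dy": -4, "dz": 0, "ax": 0, "ay": 0, "az": 6.5, "grip": 0},
    {"dx": 0, "dy": -4, "dz": 0, "ax": 0, "ay": 0, "az": 6.5, "grip": 0},
    {"dx": 0, "dy": 0, "dz": 0, "ax": 0, "ay": 0, "az": 0, "grip": 0},
  ],
)

```text
t: 10.55
tool_pos: [0.5659, -0.0042, 0.3692]
orientation: [[0.995, -0.103, 0.002], [-0.103, -0.995, 0.004], [0.002, -0.004, -1.0]]
contact_force: [0.7, -0.6, 0.8]
opening: 0.0851
```

```bash
python3 - <<'E'
from h import *
st();print(delta([.5135,.1535,.20],[.994,-.108]))
b=arm.read_camera("side");a=arm.read_camera("top");cv2.imwrite("pics/p4_side.png",b);cv2.imwrite("pics/p4_top.png",a)
cv2.imwrite("pics/p4.png",np.hstack([cv2.resize(b[100:200,265:365],(400,400),interpolation=2),cv2.resize(a[150:250,320:420],(400,400),interpolation=2)]))
E
```

```text
t 10.6 along 74.8 lat 14.5 z 369.2 mm | F along -0.7 lat 0.5 z 0.8 N | M [0.06 0.02 0.02] open 0.0851
[array([ -6.86, -15.08,  16.96]), array([-0.2, -0.1,  0.3]), array([   0.2,   -0.3, -179.7])]
```

View pics/p4.png

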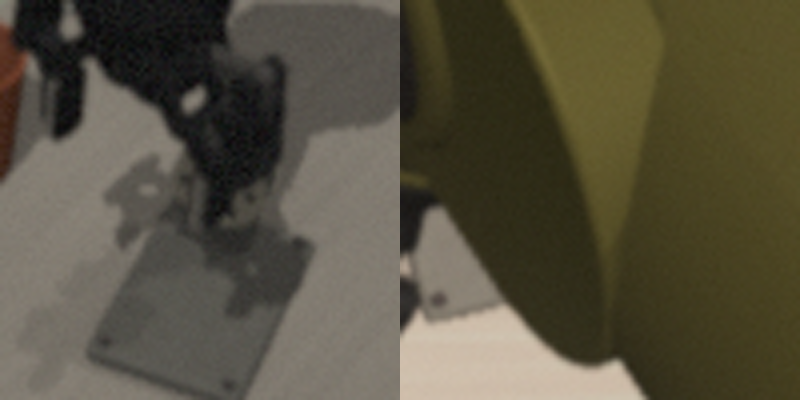

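The arm hides the spindle in both views (shadow only), so I'll verify once I'm at the rack. Now I fetch the small spool.

>>> drive_tool(
  rows=[
    {"dx": -1.8, "dy": -3.8, "dz": 2, "ax": 0, "ay": 0, "az": 0, "grip": 0},
    {"dx": -1.8, "dy": -3.8, "dz": 2, "ax": 0, "ay": 0, "az": 0, "grip": 0},
    {"dx": -1.8, "dy": -3.8, "dz": 2, "ax": 0, "ay": 0, "az": 0, "grip": 0},
    {"dx": -1.5, "dy": -3.7, "dz": 2, "ax": 0, "ay": 0, "az": 0, "grip": 0},
    {"dx": 0, "dy": 0, "dz": 2, "ax": 0, "ay": 0, "az": 0, "grip": 0},
    {"dx": 0, "dy": 0, "dz": 0, "ax": 0, "ay": 0, "az": 0, "grip": 0},
  ],
)

```text
t: 11.25
tool_pos: [0.5138, 0.1456, 0.2657]
orientation: [[0.994, -0.107, -0.004], [-0.107, -0.994, -0.002], [-0.004, 0.002, -1.0]]
contact_force: [-0.7, -0.8, 0.2]
opening: 0.0852
```

```bash
python3 - <<'E'
from h import *
st();print(delta([.513,.1533,.205],[.994,-.108]))
b=arm.read_camera("side");a=arm.read_camera("top");cv2.imwrite("pics/p5_side.png",b);cv2.imwrite("pics/p5_top.png",a)
cv2.imwrite("pics/p5.png",np.hstack([cv2.resize(b[100:250,200:350],(400,400),interpolation=2),cv2.resize(a[150:250,320:420],(400,400),interpolation=2)]))
E
```

```text
t 11.2 along 232.6 lat -1.7 z 265.7 mm | F along -0.6 lat -0.8 z 0.2 N | M [-0.06 -0.04 -0.03] open 0.0852
[array([-0.14, -0.77,  6.06]), array([0.1, 0.2, 0.1]), array([  -0.4,    0.2, -179.9])]
```

View pics/p5.png

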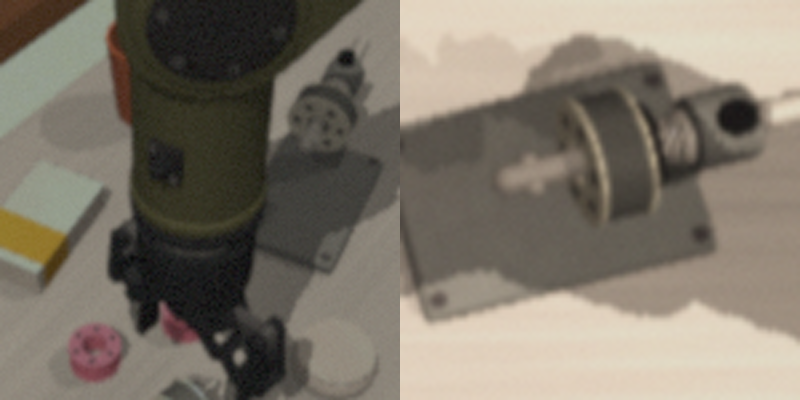

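The larger spool hangs on the spindle at the brake (top crop 615,155), with tip and balls free. Now I grip the small spool.

>>> drive_tool(
  squeeze=35,
  rows=[
    {"dx": -0.1, "dy": -0.8, "dz": 2, "ax": 0, "ay": 0, "az": 0, "grip": 0},
    {"dx": 0, "dy": 0, "dz": 2.5, "ax": 0, "ay": 0, "az": 0, "grip": 0},
    {"dx": 0, "dy": 0, "dz": 1.5, "ax": 0, "ay": 0, "az": 0, "grip": 0},
    {"dx": 0, "dy": 0, "dz": 0, "ax": 0, "ay": 0, "az": 0, "grip": 0.2},
    {"dx": 0, "dy": 0, "dz": 0, "ax": 0, "ay": 0, "az": 0, "grip": 0.4},
    {"dx": 0, "dy": 0, "dz": 0, "ax": 0, "ay": 0, "az": 0, "grip": 0.6},
    {"dx": 0, "dy": 0, "dz": 0, "ax": 0, "ay": 0, "az": 0, "grip": 0.6},
    {"dx": 0, "dy": 0, "dz": 0, "ax": 0, "ay": 0, "az": 0, "grip": 0.6},
  ],
)

```text
t: 12.15
tool_pos: [0.5146, 0.1542, 0.2095]
orientation: [[0.994, -0.109, 0.002], [-0.109, -0.994, -0.0], [0.002, -0.0, -1.0]]
contact_force: [-1.2, -0.6, 5.9]
opening: 0.0418
```

```bash
python3 - <<'E'
from h import *
st();s=arm.state();print(np.round(s["tool_pos"],4));print(np.round(s["orientation"],3))
E
```

```text
t 12.2 along 240.7 lat 1.0 z 209.5 mm | F along -0.3 lat -1.3 z 5.9 N | M [-0.23  0.23 -0.  ] open 0.0418
[0.5146 0.1542 0.2095]
[[ 0.994 -0.109  0.002]
 [-0.109 -0.994 -0.   ]
 [ 0.002 -0.    -1.   ]]
```

>>> drive_tool(
  rows=[
    {"dx": 0, "dy": 0, "dz": -1, "ax": 0, "ay": 0, "az": 0, "grip": 0.6},
    {"dx": 0, "dy": 0, "dz": -3, "ax": 0, "ay": 0, "az": 0, "grip": 0.6},
    {"dx": 0, "dy": 0, "dz": -4, "ax": 0, "ay": 0, "az": 0, "grip": 0.6},
    {"dx": 0, "dy": 0, "dz": -4, "ax": 0, "ay": 0, "az": 0, "grip": 0.6},
    {"dx": 0, "dy": 0, "dz": 0, "ax": 0, "ay": 0, "az": 0, "grip": 0.6},
  ],
)

```text
t: 12.65
tool_pos: [0.5152, 0.1557, 0.334]
orientation: [[0.994, -0.108, 0.009], [-0.108, -0.994, 0.003], [0.009, -0.004, -1.0]]
contact_force: [0.6, 0.7, -0.9]
opening: 0.0419
```

```bash
python3 - <<'E'
from h import *
st();print(delta([*(TIP+U*.06),.27],[.973,.23]))
E
```

```text
t 12.7 along 242.0 lat 1.9 z 334.0 mm | F along 0.5 lat 0.8 z -0.9 N | M [ 0.05  0.02 -0.03] open 0.0419
[array([ 5.85, 17.25,  6.38]), array([ -0.2,  -0.5, -19.5]), array([ -0.8,   0.2, 160.5])]
```

>>> drive_tool(
  rows=[
    {"dx": 1.5, "dy": 4.4, "dz": 0.5, "ax": 0, "ay": 0, "az": 0, "grip": 0.6},
    {"dx": 1.5, "dy": 4.4, "dz": 1, "ax": 0, "ay": 0, "az": 0, "grip": 0.6},
    {"dx": 1.5, "dy": 4.4, "dz": 1.5, "ax": 0, "ay": 0, "az": 0, "grip": 0.6},
    {"dx": 1.4, "dy": 4.1, "dz": 1.5, "ax": 0, "ay": 0, "az": 0, "grip": 0.6},
    {"dx": 0, "dy": 0, "dz": 1, "ax": 0, "ay": 0, "az": -6.5, "grip": 0.6},
    {"dx": 0, "dy": 0, "dz": 0, "ax": 0, "ay": 0, "az": -6.5, "grip": 0.6},
    {"dx": 0, "dy": 0, "dz": 0, "ax": 0, "ay": 0, "az": -6.5, "grip": 0.6},
    {"dx": 0, "dy": 0, "dz": 0, "ax": 0, "ay": 0, "az": 0, "grip": 0.6},
  ],
)

```text
t: 13.45
tool_pos: [0.5539, -0.0244, 0.2729]
orientation: [[0.973, 0.231, -0.0], [0.231, -0.973, 0.0], [-0.0, -0.0, -1.0]]
contact_force: [0.4, 0.9, -1.4]
opening: 0.0423
```

```bash
python3 - <<'E'
from h import *
st();print(delta([*(TIP+U*.026),.2765],[.973,.23]))
E
```

```text
t 13.4 along 57.9 lat -1.8 z 272.9 mm | F along 0.8 lat 0.6 z -1.4 N | M [ 0.02  0.01 -0.04] open 0.0423
[array([ 0.18,  3.19, -0.36]), array([-0.,  0.,  0.]), array([  -0.,   -0., -180.])]
```

>>> drive_tool(
  rows=[
    {"dx": 0.18, "dy": 0, "dz": -0.36, "ax": 0, "ay": 0, "az": 0, "grip": 0.6},
    {"dx": 0, "dy": 1.6, "dz": 0, "ax": 0, "ay": 0, "az": 0, "grip": 0.6},
    {"dx": 0, "dy": 1.6, "dz": 0, "ax": 0, "ay": 0, "az": 0, "grip": 0.6},
    {"dx": 0, "dy": 0, "dz": 0, "ax": 0, "ay": 0, "az": 0, "grip": 0.6},
    {"dx": 0, "dy": 0.4, "dz": 0, "ax": 0, "ay": 0, "az": 0, "grip": 0.6},
    {"dx": 0, "dy": 0.4, "dz": 0, "ax": 0, "ay": 0, "az": 0, "grip": 0.6},
    {"dx": 0, "dy": 0.4, "dz": 0, "ax": 0, "ay": 0, "az": 0, "grip": 0.6},
    {"dx": 0, "dy": 0.2, "dz": 0, "ax": 0, "ay": 0, "az": 0, "grip": 0.6},
  ],
)

```text
t: 14.25
tool_pos: [0.5664, -0.0686, 0.2765]
orientation: [[0.973, 0.229, -0.0], [0.229, -0.973, -0.0], [-0.0, 0.0, -1.0]]
contact_force: [-0.1, -0.3, -1.0]
opening: 0.0422
```

```bash
python3 -c "
from h import *
st()"
```

```text
t 14.2 along 12.0 lat 0.2 z 276.5 mm | F along -0.2 lat -0.2 z -1.0 N | M [0.01 0.05 0.04] open 0.0422
```

>>> drive_tool(
  rows=[
    {"dx": 0, "dy": 0.3, "dz": 0, "ax": 0, "ay": 0, "az": 0, "grip": 0.6},
    {"dx": 0, "dy": 0.3, "dz": 0, "ax": 0, "ay": 0, "az": 0, "grip": 0.6},
    {"dx": 0, "dy": 0.3, "dz": 0, "ax": 0, "ay": 0, "az": 0, "grip": 0.6},
    {"dx": 0, "dy": 0, "dz": 0, "ax": 0, "ay": 0, "az": 0, "grip": 0.6},
  ],
)

```text
t: 14.65
tool_pos: [0.5685, -0.0776, 0.2764]
orientation: [[0.973, 0.229, -0.0], [0.229, -0.973, -0.0], [-0.0, 0.0, -1.0]]
contact_force: [0.6, -0.2, -1.6]
opening: 0.0419
```

```bash
python3 -c "
from h import *
st()"
```

```text
t 14.7 along 2.7 lat 0.2 z 276.4 mm | F along -0.3 lat 0.6 z -1.6 N | M [-0.08  0.02  0.04] open 0.0419
```

>>> drive_tool(
  rows=[
    {"dx": 0, "dy": 0.3, "dz": 0, "ax": 0, "ay": 0, "az": 0, "grip": 0.6},
    {"dx": 0, "dy": 0.3, "dz": 0, "ax": 0, "ay": 0, "az": 0, "grip": 0.6},
    {"dx": 0, "dy": 0.3, "dz": 0, "ax": 0, "ay": 0, "az": 0, "grip": 0.6},
    {"dx": 0, "dy": 0.3, "dz": 0, "ax": 0, "ay": 0, "az": 0, "grip": 0.6},
    {"dx": 0, "dy": 0, "dz": 0, "ax": 0, "ay": 0, "az": 0, "grip": 0.6},
  ],
)

```text
t: 15.15
tool_pos: [0.5713, -0.0894, 0.2764]
orientation: [[0.973, 0.229, -0.0], [0.229, -0.973, -0.0], [-0.0, 0.0, -1.0]]
contact_force: [-0.2, -1.0, -0.9]
opening: 0.0419
```

```bash
python3 -c "
from h import *
st()"
```

```text
t 15.2 along -9.4 lat 0.1 z 276.4 mm | F along -1.0 lat -0.4 z -0.9 N | M [-0.05  0.09 -0.04] open 0.0419
```

>>> drive_tool(
  rows=[
    {"dx": 0, "dy": 0.3, "dz": 0, "ax": 0, "ay": 0, "az": 0, "grip": 0.6},
    {"dx": 0, "dy": 0.3, "dz": 0, "ax": 0, "ay": 0, "az": 0, "grip": 0.6},
    {"dx": 0, "dy": 0.3, "dz": 0, "ax": 0, "ay": 0, "az": 0, "grip": 0.6},
    {"dx": 0, "dy": 0.3, "dz": 0, "ax": 0, "ay": 0, "az": 0, "grip": 0.6},
    {"dx": 0, "dy": 0.3, "dz": 0, "ax": 0, "ay": 0, "az": 0, "grip": 0.6},
    {"dx": 0, "dy": 0.2, "dz": 0, "ax": 0, "ay": 0, "az": 0, "grip": 0.6},
    {"dx": 0, "dy": 0, "dz": 0, "ax": 0, "ay": 0, "az": 0, "grip": 0.6},
  ],
)

```text
t: 15.85
tool_pos: [0.5752, -0.1054, 0.2765]
orientation: [[0.973, 0.229, 0.0], [0.229, -0.973, 0.0], [0.0, -0.0, -1.0]]
contact_force: [0.3, 0.6, -1.5]
opening: 0.0421
```

```bash
python3 -c "
from h import *
st();arm.read_camera('top');st()"
```

```text
t 15.8 along -25.8 lat 0.3 z 276.5 mm | F along 0.6 lat 0.4 z -1.5 N | M [ 0.03 -0.07  0.  ] open 0.0421
t 15.9 along -25.7 lat 0.3 z 276.5 mm | F along -0.4 lat -0.7 z -1.8 N | M [-0.03  0.05 -0.03] open 0.0420
```

>>> drive_tool(
  rows=[
    {"dx": 0, "dy": 0.2, "dz": 0, "ax": 0, "ay": 0, "az": 0, "grip": 0.6},
    {"dx": 0, "dy": 0.2, "dz": 0, "ax": 0, "ay": 0, "az": 0, "grip": 0.6},
    {"dx": 0, "dy": 0, "dz": 0, "ax": 0, "ay": 0, "az": 0, "grip": 0.6},
  ],
)

```text
t: 16.2
tool_pos: [0.5761, -0.1089, 0.2765]
orientation: [[0.973, 0.23, 0.0], [0.23, -0.973, 0.001], [0.0, -0.001, -1.0]]
contact_force: [-0.9, 2.8, -1.2]
opening: 0.0423
```

```bash
python3 -c "
from h import *
st();arm.read_camera('top');st()"
```

```text
t 16.2 along -29.4 lat 0.3 z 276.5 mm | F along 2.9 lat -0.2 z -1.2 N | M [ 0.49  0.16 -0.09] open 0.0423
t 16.2 along -29.4 lat 0.3 z 276.5 mm | F along 2.6 lat -0.3 z 1.0 N | M [ 0.5   0.12 -0.1 ] open 0.0424
```

Contact at 2.7 N again matches tip at about +3.6 mm. I back off, release and lift.

>>> drive_tool(
  rows=[
    {"dx": 0, "dy": -0.2, "dz": 0, "ax": 0, "ay": 0, "az": 0, "grip": 0.6},
    {"dx": 0, "dy": 0, "dz": 0.3, "ax": 0, "ay": 0, "az": 0, "grip": 0.6},
    {"dx": 0, "dy": 0, "dz": 0, "ax": 0, "ay": 0, "az": 0, "grip": 0.4},
    {"dx": 0, "dy": 0, "dz": 0, "ax": 0, "ay": 0, "az": 0, "grip": 0.2},
    {"dx": 0, "dy": 0, "dz": 0, "ax": 0, "ay": 0, "az": 0, "grip": 0},
    {"dx": 0, "dy": 0, "dz": 0, "ax": 0, "ay": 0, "az": 0, "grip": 0},
    {"dx": 0, "dy": 0, "dz": 0, "ax": 0, "ay": 0, "az": 0, "grip": 0},
  ],
)

```text
t: 16.95
tool_pos: [0.5756, -0.1073, 0.2736]
orientation: [[0.973, 0.23, 0.0], [0.23, -0.973, -0.0], [0.0, 0.0, -1.0]]
contact_force: [-0.3, 0.5, -0.1]
opening: 0.0854
```

>>> drive_tool(
  rows=[
    {"dx": 0, "dy": 0, "dz": -2, "ax": 0, "ay": 0, "az": 0, "grip": 0},
    {"dx": 0, "dy": 0, "dz": -4, "ax": 0, "ay": 0, "az": 0, "grip": 0},
    {"dx": 0, "dy": 0, "dz": -3, "ax": 0, "ay": 0, "az": 0, "grip": 0},
    {"dx": 0, "dy": -4, "dz": 0, "ax": 0, "ay": 0, "az": 6.5, "grip": 0},
    {"dx": 0, "dy": -4, "dz": 0, "ax": 0, "ay": 0, "az": 6.5, "grip": 0},
    {"dx": 0, "dy": -4, "dz": 0, "ax": 0, "ay": 0, "az": 6.5, "grip": 0},
    {"dx": 0, "dy": 0, "dz": 0, "ax": 0, "ay": 0, "az": 0, "grip": 0},
  ],
)

```text
t: 17.65
tool_pos: [0.5607, 0.0185, 0.3648]
orientation: [[0.995, -0.103, 0.002], [-0.103, -0.995, 0.004], [0.002, -0.004, -1.0]]
contact_force: [0.0, -0.5, 0.2]
opening: 0.0853
```

```bash
python3 - <<'E'
from h import *
st();print(delta([.528,.2882,.25],[.994,-.108]))
E
```

```text
t 17.6 along 98.0 lat 14.6 z 364.8 mm | F along -0.5 lat -0.1 z 0.2 N | M [ 0.02 -0.03  0.04] open 0.0853
[array([ -6.05, -26.45,  11.57]), array([-0.2, -0.1,  0.3]), array([ 1.000e-01, -3.000e-01, -1.797e+02])]
```

>>> drive_tool(
  rows=[
    {"dx": -1.1, "dy": -4.5, "dz": 1, "ax": 0, "ay": 0, "az": 0, "grip": 0},
    {"dx": -1.1, "dy": -4.5, "dz": 1.5, "ax": 0, "ay": 0, "az": 0, "grip": 0},
    {"dx": -1.1, "dy": -4.5, "dz": 2, "ax": 0, "ay": 0, "az": 0, "grip": 0},
    {"dx": -1.1, "dy": -4.5, "dz": 2, "ax": 0, "ay": 0, "az": 0, "grip": 0},
    {"dx": -1.1, "dy": -4.5, "dz": 2, "ax": 0, "ay": 0, "az": 0, "grip": 0},
    {"dx": -0.6, "dy": -3.9, "dz": 2, "ax": 0, "ay": 0, "az": 0, "grip": 0},
    {"dx": 0, "dy": 0, "dz": 1, "ax": 0, "ay": 0, "az": 0, "grip": 0},
    {"dx": 0, "dy": 0, "dz": 0, "ax": 0, "ay": 0, "az": 0, "grip": 0},
  ],
)

```text
t: 18.45
tool_pos: [0.5289, 0.2798, 0.2474]
orientation: [[0.994, -0.105, -0.003], [-0.105, -0.994, -0.001], [-0.003, 0.002, -1.0]]
contact_force: [0.0, -0.4, -0.2]
opening: 0.0854
```

```bash
python3 - <<'E'
from h import *
st();print(delta([.528,.2882,.205],[.994,-.108]))
b=arm.read_camera("side");a=arm.read_camera("top");cv2.imwrite("pics/p6_side.png",b);cv2.imwrite("pics/p6_top.png",a)
cv2.imwrite("pics/p6.png",np.hstack([cv2.resize(b[250:340,170:260],(400,400),interpolation=2),cv2.resize(a[150:230,325:405],(400,400),interpolation=2)]))
E
```

```text
t 18.4 along 359.7 lat 43.9 z 247.4 mm | F along -0.4 lat -0.1 z -0.2 N | M [-0.06 -0.05 -0.03] open 0.0854
[array([-0.17, -0.83,  4.24]), array([0.1, 0.1, 0.2]), array([  -0.2,    0.2, -179.8])]
```

View pics/p6.png

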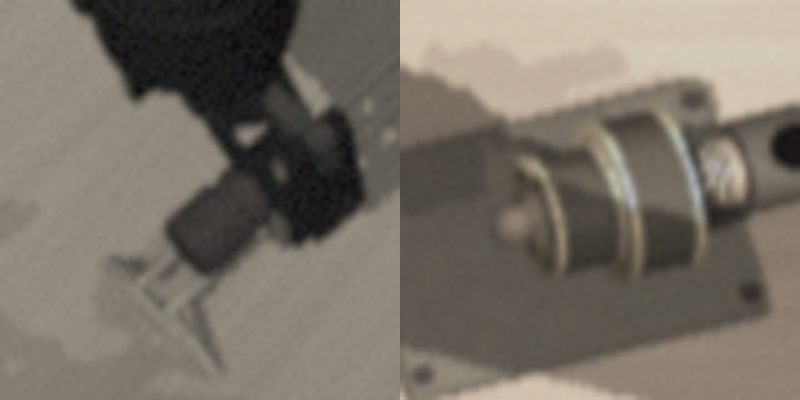

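Both spools are on the spindle (top crop: small 545,215; large 650,195; tip 510,220). The cap's +y end face (side crop 190,250) looks plain and closed. I grip the cap and check its ends after lifting.

>>> drive_tool(
  squeeze=60,
  rows=[
    {"dx": -0.15, "dy": -0.8, "dz": 2, "ax": 0, "ay": 0, "az": 0, "grip": 0},
    {"dx": 0, "dy": 0, "dz": 2, "ax": 0, "ay": 0, "az": 0, "grip": 0},
    {"dx": 0, "dy": 0, "dz": 0.8, "ax": 0, "ay": 0, "az": 0, "grip": 0.2},
    {"dx": 0, "dy": 0, "dz": 0, "ax": 0, "ay": 0, "az": 0, "grip": 0.4},
    {"dx": 0, "dy": 0, "dz": 0, "ax": 0, "ay": 0, "az": 0, "grip": 0.6},
    {"dx": 0, "dy": 0, "dz": 0, "ax": 0, "ay": 0, "az": 0, "grip": 0.75},
    {"dx": 0, "dy": 0, "dz": 0, "ax": 0, "ay": 0, "az": 0, "grip": 0.75},
    {"dx": 0, "dy": 0, "dz": 0, "ax": 0, "ay": 0, "az": 0, "grip": 0.75},
  ],
)

```text
t: 19.35
tool_pos: [0.5277, 0.2879, 0.2026]
orientation: [[0.994, -0.107, -0.001], [-0.107, -0.994, 0.0], [-0.001, -0.0, -1.0]]
contact_force: [-6.4, -1.6, 8.7]
opening: 0.0278
```

```bash
python3 - <<'E'
from h import *
st();s=arm.state();print(np.round(s["tool_pos"],4));print(np.round(s["orientation"],3))
E
```

```text
t 19.4 along 367.8 lat 44.5 z 202.6 mm | F along -0.1 lat -6.6 z 8.7 N | M [-0.22  1.5   0.02] open 0.0278
[0.5277 0.2879 0.2026]
[[ 0.994 -0.107 -0.001]
 [-0.107 -0.994  0.   ]
 [-0.001 -0.    -1.   ]]
```

>>> drive_tool(
  rows=[
    {"dx": 0, "dy": 0, "dz": -1, "ax": 0, "ay": 0, "az": 0, "grip": 0.75},
    {"dx": 0, "dy": 0, "dz": -3, "ax": 0, "ay": 0, "az": 0, "grip": 0.75},
    {"dx": 0, "dy": 0, "dz": -4, "ax": 0, "ay": 0, "az": 0, "grip": 0.75},
    {"dx": 0, "dy": 0, "dz": -4, "ax": 0, "ay": 0, "az": 0, "grip": 0.75},
    {"dx": 0, "dy": 0, "dz": -3, "ax": 0, "ay": 0, "az": 0, "grip": 0.75},
    {"dx": 0, "dy": 0, "dz": 0, "ax": 0, "ay": 0, "az": 0, "grip": 0.75},
  ],
)

```text
t: 19.95
tool_pos: [0.5297, 0.2883, 0.3569]
orientation: [[0.994, -0.109, 0.008], [-0.109, -0.994, 0.005], [0.007, -0.005, -1.0]]
contact_force: [0.0, 0.3, -1.6]
opening: 0.0275
```

```bash
python3 - <<'E'
from h import *
st()
p=np.array(arm.state()["tool_pos"])-[0,0,.157];c=proj("side",p);print(c)
b=arm.read_camera("side");cv2.imwrite("pics/p7_side.png",b);x,y=map(int,c)
f=lambda im:np.clip(((im/255.)**.5)*300,0,255).astype(np.uint8)
cv2.imwrite("pics/p7.png",f(cv2.resize(b[y-35:y+35,x-35:x+35],(560,560),interpolation=2)))
E
```

```text
t 19.9 along 367.8 lat 46.5 z 356.9 mm | F along 0.3 lat 0.1 z -1.6 N | M [-0.03 -0.01  0.  ] open 0.0275
[210.18732458 255.22943542]
```

View pics/p7.png

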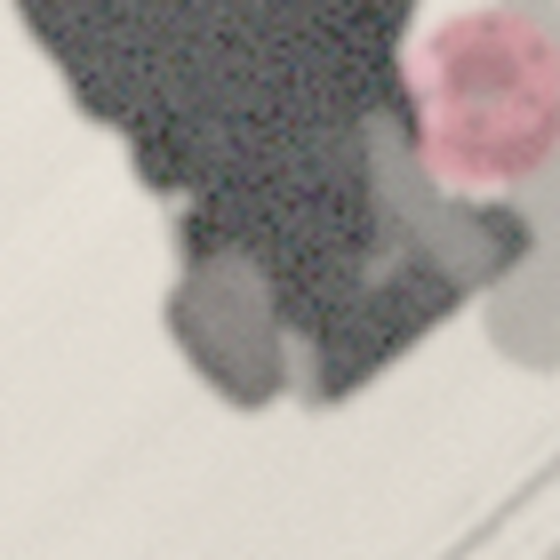

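The end facing +y is plain and closed (crop 225,325), so the mouth faces the stand: the same turn as the spools. Now I carry the cap.

```bash
python3 -c "
from h import *
print(delta([*(TIP+U*.06),.2766],[.973,.23]))"
```

```text
[array([ 5.9 , 30.51,  7.7 ]), array([ -0.1,  -0.3, -19.6]), array([ -0.4,   0.2, 160.4])]
```

>>> drive_tool(
  rows=[
    {"dx": 0.9, "dy": 4.6, "dz": 0.3, "ax": 0, "ay": 0, "az": 0, "grip": 0.75},
    {"dx": 0.9, "dy": 4.6, "dz": 0.5, "ax": 0, "ay": 0, "az": 0, "grip": 0.75},
    {"dx": 0.9, "dy": 4.6, "dz": 0.5, "ax": 0, "ay": 0, "az": 0, "grip": 0.75},
    {"dx": 0.9, "dy": 4.6, "dz": 0.5, "ax": 0, "ay": 0, "az": 0, "grip": 0.75},
    {"dx": 0.9, "dy": 4.6, "dz": 1, "ax": 0, "ay": 0, "az": 0, "grip": 0.75},
    {"dx": 0.9, "dy": 4.2, "dz": 1.2, "ax": 0, "ay": 0, "az": 0, "grip": 0.75},
    {"dx": 0.5, "dy": 3.1, "dz": 2, "ax": 0, "ay": 0, "az": 0, "grip": 0.75},
  ],
)

```text
t: 20.7
tool_pos: [0.5549, -0.024, 0.2905]
orientation: [[0.994, -0.112, 0.0], [-0.112, -0.994, -0.001], [0.001, 0.001, -1.0]]
contact_force: [0.2, 0.5, -0.8]
opening: 0.0276
```

>>> drive_tool(
  rows=[
    {"dx": 0, "dy": 0, "dz": 1, "ax": 0, "ay": 0, "az": -6.5, "grip": 0.75},
    {"dx": 0, "dy": 0, "dz": 0.7, "ax": 0, "ay": 0, "az": -6.5, "grip": 0.75},
    {"dx": 0, "dy": 0, "dz": 0, "ax": 0, "ay": 0, "az": -6.5, "grip": 0.75},
    {"dx": 0, "dy": 0, "dz": 0, "ax": 0, "ay": 0, "az": 0, "grip": 0.75},
    {"dx": 0, "dy": 0, "dz": 0, "ax": 0, "ay": 0, "az": 0, "grip": 0.75},
  ],
)

```text
t: 21.2
tool_pos: [0.5546, -0.0205, 0.2736]
orientation: [[0.974, 0.226, -0.001], [0.226, -0.974, 0.0], [-0.001, -0.001, -1.0]]
contact_force: [-0.3, 0.7, -2.0]
opening: 0.0273
```

```bash
python3 -c "
from h import *
st();print(delta([*(TIP+U*.035),.2766],[.973,.23]))
p=np.array(arm.state()['tool_pos'])-[0,0,.1616];print('cap +x face centre expected',proj('side',p+[U[0]*.02,U[1]*.02,0]))
b=arm.read_camera('side');a=arm.read_camera('top');cv2.imwrite('pics/p8_side.png',b);cv2.imwrite('pics/p8_top.png',a)
"
```

```text
t 21.2 along 61.5 lat -0.2 z 273.6 mm | F along 0.8 lat -0.2 z -2.0 N | M [ 0.02 -0.01 -0.01] open 0.0273
[array([ 0.03,  2.65, -0.3 ]), array([-0. ,  0. , -0.2]), array([1.000e-01, 0.000e+00, 1.798e+02])]
cap +x face centre expected [299.65502856 180.77608207]
```

>>> drive_tool(
  rows=[
    {"dx": 0.03, "dy": 0, "dz": -0.3, "ax": 0, "ay": 0, "az": -0.2, "grip": 0.75},
    {"dx": 0, "dy": 1.5, "dz": 0, "ax": 0, "ay": 0, "az": 0, "grip": 0.75},
    {"dx": 0, "dy": 1.1, "dz": 0, "ax": 0, "ay": 0, "az": 0, "grip": 0.75},
    {"dx": 0, "dy": 0, "dz": 0, "ax": 0, "ay": 0, "az": 0, "grip": 0.75},
    {"dx": 0, "dy": 0.4, "dz": 0, "ax": 0, "ay": 0, "az": 0, "grip": 0.75},
    {"dx": 0, "dy": 0.4, "dz": 0, "ax": 0, "ay": 0, "az": 0, "grip": 0.75},
    {"dx": 0, "dy": 0.2, "dz": 0, "ax": 0, "ay": 0, "az": 0, "grip": 0.75},
  ],
)

```text
t: 22.0
tool_pos: [0.5635, -0.0555, 0.277]
orientation: [[0.973, 0.233, -0.0], [0.233, -0.973, -0.0], [-0.0, 0.0, -1.0]]
contact_force: [-0.2, 0.5, -0.9]
opening: 0.0275
```

```bash
python3 -c "
from h import *
st()"
```

```text
t 22.0 along 25.4 lat 0.4 z 277.0 mm | F along 0.5 lat -0.1 z -0.9 N | M [-0.05 -0.06  0.04] open 0.0275
```

>>> drive_tool(
  rows=[
    {"dx": 0, "dy": 0.2, "dz": 0, "ax": 0, "ay": 0, "az": 0, "grip": 0.75},
    {"dx": 0, "dy": 0.2, "dz": 0, "ax": 0, "ay": 0, "az": 0, "grip": 0.75},
    {"dx": 0, "dy": 0, "dz": 0, "ax": 0, "ay": 0, "az": 0, "grip": 0.75},
  ],
)

```text
t: 22.3
tool_pos: [0.5645, -0.0593, 0.277]
orientation: [[0.973, 0.233, -0.0], [0.233, -0.973, -0.0], [-0.0, 0.0, -1.0]]
contact_force: [0.0, -0.2, -1.7]
opening: 0.0276
```

```bash
python3 -c "
from h import *
st();arm.read_camera('top');st()"
```

```text
t 22.3 along 21.5 lat 0.4 z 277.0 mm | F along -0.2 lat -0.0 z -1.7 N | M [-0.01  0.03  0.03] open 0.0276
t 22.4 along 21.7 lat 0.4 z 277.0 mm | F along 0.0 lat 0.3 z -0.9 N | M [-0.02  0.01  0.08] open 0.0273
```

Still free, so I go on in 2 mm rows with checks.

>>> drive_tool(
  rows=[
    {"dx": -0.03, "dy": 0.2, "dz": 0, "ax": 0, "ay": 0, "az": 0, "grip": 0.75},
    {"dx": 0, "dy": 0.2, "dz": 0, "ax": 0, "ay": 0, "az": 0, "grip": 0.75},
    {"dx": 0, "dy": 0, "dz": 0, "ax": 0, "ay": 0, "az": 0, "grip": 0.75},
  ],
)

```text
t: 22.65
tool_pos: [0.5651, -0.0634, 0.277]
orientation: [[0.973, 0.233, -0.0], [0.233, -0.973, -0.0], [-0.0, 0.0, -1.0]]
contact_force: [-0.7, -0.0, -2.2]
opening: 0.0278
```

```bash
python3 -c "
from h import *
st()"
```

```text
t 22.6 along 17.3 lat 0.1 z 277.0 mm | F along 0.1 lat -0.7 z -2.2 N | M [ 0.03 -0.04 -0.02] open 0.0278
```

>>> drive_tool(
  rows=[
    {"dx": 0, "dy": 0.2, "dz": 0, "ax": 0, "ay": 0, "az": 0, "grip": 0.75},
    {"dx": 0, "dy": 0.2, "dz": 0, "ax": 0, "ay": 0, "az": 0, "grip": 0.75},
    {"dx": 0, "dy": 0, "dz": 0, "ax": 0, "ay": 0, "az": 0, "grip": 0.75},
  ],
)

```text
t: 22.95
tool_pos: [0.5661, -0.0673, 0.277]
orientation: [[0.973, 0.233, -0.0], [0.233, -0.973, -0.0], [-0.0, 0.0, -1.0]]
contact_force: [-0.1, 0.1, -1.2]
opening: 0.0272
```

```bash
python3 -c "
from h import *
st();arm.read_camera('top');st()"
```

```text
t 22.9 along 13.3 lat 0.1 z 277.0 mm | F along 0.1 lat -0.1 z -1.2 N | M [ 0.06 -0.01  0.04] open 0.0272
t 23.0 along 13.5 lat 0.1 z 277.0 mm | F along 0.2 lat 0.6 z -1.8 N | M [ 0.03 -0.02 -0.05] open 0.0277
```

>>> drive_tool(
  rows=[
    {"dx": 0, "dy": 0.2, "dz": 0, "ax": 0, "ay": 0, "az": 0, "grip": 0.75},
    {"dx": 0, "dy": 0.2, "dz": 0, "ax": 0, "ay": 0, "az": 0, "grip": 0.75},
    {"dx": 0, "dy": 0, "dz": 0, "ax": 0, "ay": 0, "az": 0, "grip": 0.75},
  ],
)

```text
t: 23.3
tool_pos: [0.567, -0.0712, 0.277]
orientation: [[0.973, 0.233, -0.0], [0.233, -0.973, -0.0], [-0.0, 0.0, -1.0]]
contact_force: [-0.6, -1.0, -0.8]
opening: 0.027
```

```bash
python3 -c "
from h import *
st()"
```

```text
t 23.3 along 9.3 lat 0.1 z 277.0 mm | F along -0.8 lat -0.8 z -0.8 N | M [ 0.05  0.03 -0.  ] open 0.0270
```

>>> drive_tool(
  rows=[
    {"dx": 0, "dy": 0.1, "dz": 0, "ax": 0, "ay": 0, "az": 0, "grip": 0.75},
    {"dx": 0, "dy": 0.1, "dz": 0, "ax": 0, "ay": 0, "az": 0, "grip": 0.75},
    {"dx": 0, "dy": 0, "dz": 0, "ax": 0, "ay": 0, "az": 0, "grip": 0.75},
  ],
)

```text
t: 23.6
tool_pos: [0.567, -0.0726, 0.2769]
orientation: [[0.972, 0.233, -0.001], [0.233, -0.972, 0.0], [-0.001, -0.001, -1.0]]
contact_force: [-2.5, 1.1, -1.1]
opening: 0.027
```

```bash
python3 -c "
from h import *
st();arm.read_camera('top');st()"
```

```text
t 23.6 along 7.9 lat -0.2 z 276.9 mm | F along 1.6 lat -2.1 z -1.1 N | M [0.24 0.43 0.01] open 0.0270
t 23.6 along 7.9 lat -0.2 z 276.8 mm | F along 1.0 lat -2.1 z -2.1 N | M [ 0.23  0.53 -0.1 ] open 0.0271
```

Ball contact is felt, with a slight lateral push, so I yield to that and press on in small steps.

>>> drive_tool(
  rows=[
    {"dx": -0.05, "dy": 0.1, "dz": 0, "ax": 0, "ay": 0, "az": 0, "grip": 0.75},
    {"dx": 0, "dy": 0.1, "dz": 0, "ax": 0, "ay": 0, "az": 0, "grip": 0.75},
    {"dx": 0, "dy": 0, "dz": 0, "ax": 0, "ay": 0, "az": 0, "grip": 0.75},
  ],
)

```text
t: 23.95
tool_pos: [0.567, -0.0738, 0.2769]
orientation: [[0.972, 0.234, -0.001], [0.234, -0.972, 0.002], [-0.001, -0.002, -1.0]]
contact_force: [-3.5, 4.2, -1.4]
opening: 0.0277
```

```bash
python3 -c "
from h import *
st();arm.read_camera('top');st()"
```

```text
t 23.9 along 6.8 lat -0.4 z 276.9 mm | F along 4.9 lat -2.5 z -1.4 N | M [ 0.91  0.66 -0.04] open 0.0277
t 24.0 along 6.8 lat -0.4 z 276.9 mm | F along 4.8 lat -1.9 z -1.5 N | M [ 0.95  0.77 -0.05] open 0.0273
```

>>> drive_tool(
  rows=[
    {"dx": -0.05, "dy": 0.1, "dz": 0, "ax": 0, "ay": 0, "az": 0, "grip": 0.75},
    {"dx": 0, "dy": 0.1, "dz": 0, "ax": 0, "ay": 0, "az": 0, "grip": 0.75},
    {"dx": 0, "dy": 0, "dz": 0, "ax": 0, "ay": 0, "az": 0, "grip": 0.75},
  ],
)

```text
t: 24.3
tool_pos: [0.5672, -0.0751, 0.2771]
orientation: [[0.972, 0.235, -0.0], [0.235, -0.972, 0.003], [0.001, -0.003, -1.0]]
contact_force: [-1.5, 6.5, -2.1]
opening: 0.0275
```

```bash
python3 -c "
from h import *
st()"
```

```text
t 24.3 along 5.5 lat -0.5 z 277.1 mm | F along 6.6 lat -0.0 z -2.1 N | M [ 1.36  0.58 -0.01] open 0.0275
```

>>> drive_tool(
  rows=[
    {"dx": 0, "dy": 0.1, "dz": 0, "ax": 0, "ay": 0, "az": 0, "grip": 0.75},
    {"dx": 0, "dy": 0.1, "dz": 0, "ax": 0, "ay": 0, "az": 0, "grip": 0.75},
    {"dx": 0, "dy": 0, "dz": 0, "ax": 0, "ay": 0, "az": 0, "grip": 0.75},
  ],
)

```text
t: 24.6
tool_pos: [0.5677, -0.0773, 0.2771]
orientation: [[0.972, 0.235, -0.0], [0.235, -0.972, 0.002], [0.001, -0.002, -1.0]]
contact_force: [-1.3, 4.4, -1.6]
opening: 0.0273
```

```bash
python3 -c "
from h import *
st();arm.read_camera('top');st()"
```

```text
t 24.6 along 3.2 lat -0.5 z 277.1 mm | F along 4.6 lat -0.2 z -1.6 N | M [ 1.12  0.44 -0.03] open 0.0273
t 24.6 along 3.1 lat -0.6 z 277.1 mm | F along 6.0 lat -0.2 z -1.5 N | M [ 1.1   0.47 -0.06] open 0.0270
```

>>> drive_tool(
  rows=[
    {"dx": 0, "dy": 0.1, "dz": 0, "ax": 0, "ay": 0, "az": 0, "grip": 0.75},
    {"dx": 0, "dy": 0.1, "dz": 0, "ax": 0, "ay": 0, "az": 0, "grip": 0.75},
    {"dx": 0, "dy": 0, "dz": 0, "ax": 0, "ay": 0, "az": 0, "grip": 0.75},
  ],
)

```text
t: 24.95
tool_pos: [0.5686, -0.0813, 0.2771]
orientation: [[0.973, 0.232, 0.001], [0.232, -0.973, -0.001], [0.001, 0.001, -1.0]]
contact_force: [0.5, 0.2, -2.0]
opening: 0.0275
```

```bash
python3 -c "
from h import *
st();arm.read_camera('top');st()"
```

```text
t 24.9 along -0.9 lat -0.6 z 277.1 mm | F along 0.0 lat 0.5 z -2.0 N | M [-0.    0.05 -0.12] open 0.0275
t 25.0 along -1.0 lat -0.7 z 277.1 mm | F along -1.2 lat -0.4 z -2.9 N | M [-0.04 -0.07  0.02] open 0.0272
```

>>> drive_tool(
  rows=[
    {"dx": 0, "dy": 0.1, "dz": 0, "ax": 0, "ay": 0, "az": 0, "grip": 0.75},
    {"dx": 0, "dy": 0.1, "dz": 0, "ax": 0, "ay": 0, "az": 0, "grip": 0.75},
    {"dx": 0, "dy": 0, "dz": 0, "ax": 0, "ay": 0, "az": 0, "grip": 0.75},
  ],
)

```text
t: 25.3
tool_pos: [0.5688, -0.0825, 0.2771]
orientation: [[0.972, 0.233, 0.0], [0.233, -0.972, 0.001], [0.0, -0.001, -1.0]]
contact_force: [-0.1, 3.2, -1.9]
opening: 0.0274
```

```bash
python3 -c "
from h import *
st();arm.read_camera('top');st()"
```

```text
t 25.3 along -2.1 lat -0.7 z 277.1 mm | F along 3.1 lat 0.6 z -1.9 N | M [ 0.65  0.13 -0.04] open 0.0274
t 25.4 along -2.0 lat -0.7 z 277.1 mm | F along 3.7 lat 0.3 z -2.3 N | M [ 0.6   0.07 -0.01] open 0.0272
```

The force rose to about 6.5 N, dropped to 0 on snapping, then rose again towards the stop, so the cap is home. I give a gentle tug to test it, then relax.

>>> drive_tool(
  rows=[
    {"dx": 0, "dy": -0.2, "dz": 0, "ax": 0, "ay": 0, "az": 0, "grip": 0.75},
    {"dx": 0, "dy": -0.2, "dz": 0, "ax": 0, "ay": 0, "az": 0, "grip": 0.75},
    {"dx": 0, "dy": 0, "dz": 0, "ax": 0, "ay": 0, "az": 0, "grip": 0.75},
  ],
)

```text
t: 25.65
tool_pos: [0.5683, -0.0807, 0.2771]
orientation: [[0.973, 0.231, 0.001], [0.231, -0.973, -0.003], [0.001, 0.003, -1.0]]
contact_force: [2.3, -4.7, -2.6]
opening: 0.0276
```

```bash
python3 -c "
from h import *
st();arm.read_camera('top');st()"
```

```text
t 25.6 along -0.2 lat -0.8 z 277.1 mm | F along -5.1 lat 1.2 z -2.6 N | M [-0.95 -0.55 -0.01] open 0.0276
t 25.7 along -0.2 lat -0.8 z 277.1 mm | F along -4.5 lat 1.5 z -2.9 N | M [-0.93 -0.5   0.05] open 0.0271
```

>>> drive_tool(
  rows=[
    {"dx": 0, "dy": 0.15, "dz": 0, "ax": 0, "ay": 0, "az": 0, "grip": 0.75},
    {"dx": 0, "dy": 0, "dz": 0, "ax": 0, "ay": 0, "az": 0, "grip": 0.6},
    {"dx": 0, "dy": 0, "dz": 0, "ax": 0, "ay": 0, "az": 0, "grip": 0.3},
    {"dx": 0, "dy": 0, "dz": 0, "ax": 0, "ay": 0, "az": 0, "grip": 0},
    {"dx": 0, "dy": 0, "dz": 0, "ax": 0, "ay": 0, "az": 0, "grip": 0},
    {"dx": 0, "dy": 0, "dz": 0, "ax": 0, "ay": 0, "az": 0, "grip": 0},
    {"dx": 0, "dy": 0, "dz": 0, "ax": 0, "ay": 0, "az": 0, "grip": 0},
  ],
)

```text
t: 26.4
tool_pos: [0.5682, -0.0802, 0.2771]
orientation: [[0.972, 0.233, -0.0], [0.233, -0.972, 0.0], [-0.0, -0.0, -1.0]]
contact_force: [0.5, -0.2, -0.9]
opening: 0.0855
```

>>> drive_tool(
  rows=[
    {"dx": 0, "dy": 0, "dz": -2, "ax": 0, "ay": 0, "az": 0, "grip": 0},
    {"dx": 0, "dy": 0, "dz": -4, "ax": 0, "ay": 0, "az": 0, "grip": 0},
    {"dx": 0, "dy": 0, "dz": -4, "ax": 0, "ay": 0, "az": 0, "grip": 0},
    {"dx": 0, "dy": -4.5, "dz": 0, "ax": 0, "ay": 0, "az": 0, "grip": 0},
    {"dx": 0, "dy": -4.5, "dz": 0, "ax": 0, "ay": 0, "az": 0, "grip": 0},
    {"dx": 0, "dy": -4.5, "dz": 0, "ax": 0, "ay": 0, "az": 0, "grip": 0},
    {"dx": 0, "dy": -4.5, "dz": 0, "ax": 0, "ay": 0, "az": 0, "grip": 0},
    {"dx": 0, "dy": -4.5, "dz": 0, "ax": 0, "ay": 0, "az": 0, "grip": 0},
  ],
)

```text
t: 27.2
tool_pos: [0.515, 0.1401, 0.3773]
orientation: [[0.973, 0.233, 0.0], [0.233, -0.973, -0.0], [0.0, 0.0, -1.0]]
contact_force: [1.3, 1.0, -0.5]
opening: 0.0856
```

>>> drive_tool(
  rows=[
    {"dx": 0, "dy": -4.5, "dz": 0, "ax": 0, "ay": 0, "az": 0, "grip": 0},
    {"dx": 0, "dy": -2, "dz": 0, "ax": 0, "ay": 0, "az": 0, "grip": 0},
    {"dx": 0, "dy": 0, "dz": 0, "ax": 0, "ay": 0, "az": 0, "grip": 0},
  ],
)

```text
t: 27.5
tool_pos: [0.499, 0.2056, 0.3776]
orientation: [[0.971, 0.239, 0.0], [0.239, -0.971, 0.002], [0.001, -0.002, -1.0]]
contact_force: [-0.4, -0.3, -0.1]
opening: 0.0855
```

```bash
python3 -c "
from h import *
st()
b=arm.read_camera('side');a=arm.read_camera('top')
cv2.imwrite('pics/p9.png',np.hstack([cv2.resize(b[110:190,275:355],(400,400),interpolation=2),cv2.resize(a[150:230,325:405],(400,400),interpolation=2)]))
"
```

```text
t 27.5 along 294.3 lat -2.4 z 377.6 mm | F along -0.2 lat -0.5 z -0.1 N | M [-0.   -0.03 -0.02] open 0.0855
```

View pics/p9.png

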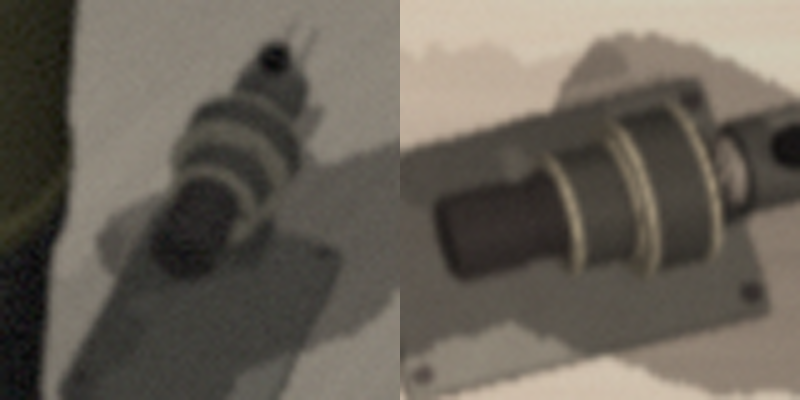

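The cap, small spool and large spool sit in line without gaps. The outer flange moved from 700 to 718 px, about 6 mm, so the brake is pushed in 6–7 mm. I hand in.

```bash
python3 -c "
from h import *
print(arm.job_done());print(arm.state()['t'])"
```

```text
the job is handed in; nothing more can be done
None
the job is handed in; nothing more can be done
```

The stand is loaded and handed in at about 27.5 s of the 72 s. The larger spool went on first, then the smaller one, then the cap, which snapped on and stays by itself. No verdict was reported.

- **Forces:** the wrist sensor read about 4 to 5 N when the large spool met the brake and about 3 N with the small one. The cap climb peaked at about 6.6 N, below the 8 to 14 N described. These were read between short moves, so brief peaks could be missed. The force then dropped to 0 at the snap and rose to about 3.5 N beyond it. A 5 N tug did not pull the cap off.
- **Final pictures:** after letting go, the cap, small spool and large spool sit in line with no visible gaps. The brake disc appears pushed in about 6 mm, judged from one pair of top pictures.
- **Disagreement:** my picture estimate of the spindle tip was about 4 mm short of where the brake contacts put it, so I went by touch.
- **Not checked:** I never moved near the cup, jar, tin or carton, but I took no final measurement of their positions.

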